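Load a specimen magazine and wind it flush

TASK

Load the specimen magazine: lay the black backing plate on the bed between the corner posts, then whichever specimen plates are on the bench, face up and in the order green tab, yellow tab, red tab, then the metal cover plate. Put the crank on the square drive end and wind the bed up until the top of the cover is flush with the tops of the corner posts, then take the crank off and lay it back, knob up, wholly inside its blue tray. Leave everything else on the bench as it is.

Things in the scene. Friction and masses are not known exactly. Their poses are not given: they have to be found in the camera images.
- magazine: specimen magazine, fixed: aluminium base 245 x 112 x 12 mm, four grey L-shaped corner posts, a blue drive column. Origin at table level under the well's centre; x to the column; z up. Clear well 120 x 68 mm; mid long sides are open over 80 mm for fingers. Posts' outside x +-68, y +-42 mm. Drive axis at x = 110 mm, y = 0; column 38 mm thick, 118 mm high
- post_tops (a point): point over the centre of the well at the height of the corner posts' tops (110 mm above the table); over their last 14 mm the posts' inner faces are bevelled, so that the mouth is 5 mm wider on every side; axes as magazine
- bed (a point): centre of the upper face of the steel lift bed (100 x 46 mm) on which the stack lies, in the well; starts 30 to 36 mm above the table
- drive (a joint): angle of the drive shaft, rad, at the start between 0 and 4.7; grows when the shaft turns counter-clockwise seen from above, which raises the bed 8.0 mm per full turn. Turns with light friction (about 0.1 N m) and stays where it is left
- lift (a joint): height of the bed above its lowest position, m: 0 puts the bed face 30 mm above the table; range 0 to 0.06. Follows the drive only
- square (a point): foot of the upright square shaft end, on the drive axis, 124 mm above the table, on a round collar of 44 mm diameter; it turns with the shaft and its x and y axes are square to the flats. The square is 16 x 16 mm, straight for 20 mm, then tapers to 9 x 9 mm at 28 mm height
- backing: 110 x 60 x 12 mm plate, black, with fine grooves, lying flat; origin at the centre of its underside, x along its 110 mm length, z up out of its face. Fits the well either way round. Goes in first. 0.11 kg
- green: 110 x 60 x 12 mm plate, white, with a pressed leaf and a green tab across one end of its face, lying flat; origin at the centre of its underside, x along its 110 mm length, z up out of its face. Fits the well either way round. May be absent. 0.11 kg
- yellow: 110 x 60 x 12 mm plate, white, with a pressed leaf and a yellow tab across one end of its face, lying flat; origin at the centre of its underside, x along its 110 mm length, z up out of its face. Fits the well either way round. May be absent. 0.11 kg
- red: 110 x 60 x 12 mm plate, white, with a pressed leaf and a red tab across one end of its face, lying flat; origin at the centre of its underside, x along its 110 mm length, z up out of its face. Fits the well either way round. May be absent. 0.11 kg
- cover: 110 x 60 x 12 mm plate, bare aluminium with a grey panel and four screw heads, lying flat; origin at the centre of its underside, x along its 110 mm length, z up out of its face. Fits the well either way round. Goes in last. 0.2 kg
- crank: loose crank, 0.25 kg: dark hub 34 x 34 x 28 mm high with a vertical square through-bore of 18.5 mm; flat arm 16 mm wide, 10 mm thick, level with the hub's foot, along +x to a red upright knob. Origin: centre of the bore at the underside; z up. Lies in its tray, knob up. Sits on the square end in any of four directions, underside on the collar, with up to 10 degrees of play
- crank_handle (a point): centre of the crank's red knob, 65 mm along x from the bore and 33 mm above the underside; upright cylinder of 22 mm diameter from 12 to 54 mm above the underside, spinning freely on its pin
- tray: blue open tray, fixed, where the crank is kept: 160 mm (its x) by 150 mm (its y) outside, 16 mm high, 4 mm walls; origin at the centre of its underside
- tray_mid (a point): centre of the tray's inner floor, 5 mm above the table; axes as tray
- jar: closed glass jar, a bystander to be left alone
- brush: hand brush, a bystander to be left alone
- dish: shallow glass dish, a bystander to be left alone
- tape: roll of paper tape, a bystander to be left alone
- loupe: black stand magnifier, a bystander to be left alone
- eraser: white eraser, a bystander to be left alone

How it is judged (in metres and radians):
On the way, in this order (a step that is already met when the one before it is completed fails the run):
1. the black backing plate lies flat on the bed between the corner posts, released (horizontal distance between backing and bed below 0.008 m and angle between backing's own z axis and vertical below 0.08 rad and angle between the x axis of backing and the x axis of magazine, either way round below 0.15 rad and z of backing in the frame of bed between -0.003 and 0.004 m and contact force between the fingers and backing below 0.3 N), for 0.2 s.
2. the green-tabbed specimen plate, if there is one, lies on the backing, released (horizontal distance between green and bed below 0.008 m and angle between green's own z axis and vertical below 0.08 rad and angle between the x axis of green and the x axis of magazine, either way round below 0.15 rad and z of green in the frame of backing between 0.009 and 0.016 m and contact force between the fingers and green below 0.3 N), for 0.2 s.
3. the yellow-tabbed plate, if there is one, lies on top of what is already in, released (horizontal distance between yellow and bed below 0.008 m and angle between yellow's own z axis and vertical below 0.08 rad and angle between the x axis of yellow and the x axis of magazine, either way round below 0.15 rad and z of yellow in the frame of backing between 0.009 and 0.028 m and z of yellow in the frame of green between 0.009 and 0.016 m and contact force between the fingers and yellow below 0.3 N), for 0.2 s.
4. the red-tabbed plate, if there is one, lies on top of what is already in, released (horizontal distance between red and bed below 0.008 m and angle between red's own z axis and vertical below 0.08 rad and angle between the x axis of red and the x axis of magazine, either way round below 0.15 rad and z of red in the frame of backing between 0.009 and 0.04 m and z of red in the frame of green between 0.009 and 0.028 m and z of red in the frame of yellow between 0.009 and 0.016 m and contact force between the fingers and red below 0.3 N), for 0.2 s.
5. the metal cover plate lies on top of the whole stack, released (horizontal distance between cover and bed below 0.008 m and angle between cover's own z axis and vertical below 0.08 rad and angle between the x axis of cover and the x axis of magazine, either way round below 0.15 rad and z of cover in the frame of backing between 0.009 and 0.052 m and z of cover in the frame of green between 0.009 and 0.04 m and z of cover in the frame of yellow between 0.009 and 0.028 m and z of cover in the frame of red between 0.009 and 0.016 m and contact force between the fingers and cover below 0.3 N), for 0.2 s.
6. the crank is fully down on the square end while the stack is still sunk (horizontal distance between crank and square below 0.004 m and z of crank in the frame of square between -0.004 and 0.005 m and angle between crank's own z axis and vertical below 0.12 rad and z of cover in the frame of post_tops below -0.018 m), for 0.2 s.
7. with the crank on the square end, the stack is wound up until the cover is flush with the post tops (horizontal distance between crank and square below 0.004 m and z of crank in the frame of square between -0.004 and 0.005 m and angle between crank's own z axis and vertical below 0.12 rad and horizontal distance between each of backing, green, yellow, red, cover and bed below 0.008 m and angle between each of backing, green, yellow, red, cover's own z axis and vertical below 0.08 rad and angle between the x axis of each of backing, green, yellow, red, cover and the x axis of magazine, either way round below 0.15 rad and z of backing in the frame of bed between -0.003 and 0.004 m and z of green in the frame of backing between 0.009 and 0.016 m and z of yellow in the frame of backing between 0.009 and 0.028 m and z of yellow in the frame of green between 0.009 and 0.016 m and z of red in the frame of backing between 0.009 and 0.04 m and z of red in the frame of green between 0.009 and 0.028 m and z of red in the frame of yellow between 0.009 and 0.016 m and z of cover in the frame of backing between 0.009 and 0.052 m and z of cover in the frame of green between 0.009 and 0.04 m and z of cover in the frame of yellow between 0.009 and 0.028 m and z of cover in the frame of red between 0.009 and 0.016 m and z of cover in the frame of post_tops between -0.0155 and -0.0085 m), for 0.2 s.
At the end, for the whole second after the job is handed in: Backing, the specimen plates present (green, yellow, red upwards) and cover lie flat, face up, within 8 mm of the well's middle; cover top within 3.5 mm of the post tops; crank flat in its tray, knob up, hub and knob inside; all released and at rest (horizontal distance between each of backing, green, yellow, red, cover and bed below 0.008 m and angle between each of backing, green, yellow, red, cover's own z axis and vertical below 0.08 rad and angle between the x axis of each of backing, green, yellow, red, cover and the x axis of magazine, either way round below 0.15 rad and z of backing in the frame of bed between -0.003 and 0.004 m and z of green in the frame of backing between 0.009 and 0.016 m and z of yellow in the frame of backing between 0.009 and 0.028 m and z of yellow in the frame of green between 0.009 and 0.016 m and z of red in the frame of backing between 0.009 and 0.04 m and z of red in the frame of green between 0.009 and 0.028 m and z of red in the frame of yellow between 0.009 and 0.016 m and z of cover in the frame of backing between 0.009 and 0.052 m and z of cover in the frame of green between 0.009 and 0.04 m and z of cover in the frame of yellow between 0.009 and 0.028 m and z of cover in the frame of red between 0.009 and 0.016 m and z of cover in the frame of post_tops between -0.0155 and -0.0085 m and x of crank in the frame of tray_mid between -0.08 and 0.08 m and y of crank in the frame of tray_mid between -0.075 and 0.075 m and x of crank_handle in the frame of tray_mid between -0.08 and 0.08 m and y of crank_handle in the frame of tray_mid between -0.075 and 0.075 m and z of crank in the frame of tray_mid between -0.005 and 0.006 m and angle between crank's own z axis and vertical below 0.1 rad and contact force between the fingers and crank below 0.3 N and linear speed of each of backing, green, yellow, red, cover, crank below 0.03 m/s); the robot touches nothing.
It fails at once if a bystander (jar, brush, dish, tape, magnifier or eraser) is pushed more than 40 mm (distance of any of jar, brush, dish, tape, loupe, eraser from where it was at the start of the episode above 0.04 m).
Of green, yellow, red only 1 to 3 are there at a start; the rules pass over those that are not, and their reading is None.
At some moment in a run one of backing, green, yellow, red, cover may be knocked a few centimetres aside while the robot is not near it.
Once in a run the grip may slacken for a moment while it holds something.
It also fails if it takes over 210 s, if anything falls off the work surface, if the arm or the gripper's body presses on something with over 40 N, if the wrist force passes 120 N, or if a joint passes its speed limit or range.

ROBOT

A 6-joint arm with a two-finger parallel gripper is mounted at the origin on the work surface. World frame = base frame: x ahead of the robot, y to its left, z up, the work surface at z = 0. Lengths are in m, angles in degrees, forces in N, time in s.
With the tool pointing down it reaches from about 0.35 to 0.875 m from the base axis. Payload 4.2 kg.
Tool frame: the origin (TCP) lies on the centre line of the jaws, within the pads' length; the fingertips stand 25 mm ahead of it and the grasp point (between the pads) lies 6 mm ahead of it (finger_overhang is the distance from the TCP to the fingertips, in m); z points along the fingers, y is the line along which they close (so a half turn about z gives the same grasp; the last joint's range is limited). The gripper opens to 87 mm and grips with 3 to 60 N. Pads are 19 mm wide; open, the fingers measure 117 mm over their backs; the gripper's body (75 mm by 190 mm) begins 51 mm behind the grasp point.
Start: joints at [84.947, 22.042, 0.453, 0, -68.411, -14.817], TCP at [0.212, 0.588, 0.248] pointing down, gripper open.
Joint ranges: [-179.83, 179.83], [-69.29, 118.12], [-61.27, 80.66], [-181.25, 117.63], [-171.15, -9.14], [-177.46, 177.46]. Speed limits (degrees/s): [159.86, 159.86, 180, 180, 180, 180].

INTERFACE

Orientations are given as a 3x3 rotation matrix whose columns are the frame's x, y, z axes.
In Python, from station import sense, capture, finish_job, spot_in, tip_of, finger_overhang gives the robot as it stands. The module is installed in compiled form; this text tells all that it offers.
- The arm moves only by the tool servo_tool, never from a script. Its arguments are lists of equal length, an entry for each row: "slide": the shift along the tool's x, y, z in m, a list of three; "spin": the turn about the tool's z in degrees; "grip": the closure, from 0 (fully open) to 1 (shut). A call has exactly 5 rows; each row is the pose to reach, as a shift and turn from the pose commanded when the call began, along the tool's axes at that moment; what a row does not reach only later rows make up. A row lasts 1/12 s, in which the tool goes at most 41.7 mm and 7.16 degrees, less where a joint would pass 70% of its speed; a pose out of reach is approached as far as the arm can. A call with a gripper value outside its range is refused whole. The fingers move at their own pace and stop on an object; the grip force is fixed at half the most. Time passes only in rows, so rows that repeat a pose let the fingers close, or fill a call up. It gives the time, the measured TCP pose, the force, the opening and the grip force at its end, in the units of the state.
- sense(): the state, without advancing time (a new reading comes with each control period).
- capture(name): name is "scene" or "top" or "wrist"; returns a dict with "pixels" (420x560x3 uint8, blue, green, red), "depth" (420x560 float32, m along the optical axis (not along the pixel's ray), 0 where there is no reading), "fx", "fy", "cx", "cy" (pixels), "R" (3x3) and "t" (3): a world point X has camera coordinates R X + t; the wrist camera has in their place "hand_eye" (4x4, takes a point from camera to tool coordinates, whose origin is the TCP and whose axes are the flange's). Camera axes: x right, y down, z forward; pixel columns grow to the right and rows downward; lengths in m; the calibration is good to about 2 mm. The wrist camera is an equidistant fisheye: a pixel r from the principal point sees the ray r / f radians off the axis. A picture is of the moment at which its call begins: read the wrist's pose just before it.
- finish_job(): hands the job in; it is judged then, once.
Trained networks look in the newest picture that a camera, given by its name, has taken for a name from the list of things; names that differ only in an ending like _2 or _b are one class to them, and where a whole thing is asked for, a point or a joint stands for the part that bears it (a point fixed in the world has none). Each returns a list of dicts, best first, with "conf" (0 to 1); they miss things now and then, are a little off and sometimes report something else, mostly with a low value. They report only what shows in the picture. A call takes as long as a camera call.
- spot_in(thing, camera): "point" ([x, y, z] in m, in world coordinates, good to about 4 mm: the middle of the surface that is visible of it).
- tip_of(thing, camera): "point" ([x, y, z] in m, in world coordinates, good to about 4 mm: a listed point, or the origin of a listed thing).
The state is a dict: "time_s": time; "joints": joint angles; "joint_velocities": joint speeds; "effort": joint torques, N m; "tcp_pos": TCP position; "ee_rot": TCP orientation; "wrist_force": force on the tool from outside, world axes, zero at the start; "moment": the same for the moment, N m; "gripper_width": opening from 0.0 (shut) to 1.0 (fully open); "gripper_force": force on a finger pad.
Only numpy, scipy, OpenCV 4.12 (cv2) and the standard library are available. Lean on these libraries where they do the work, as an engineer would, in place of code of your own. Each camera call takes 0.05 s, during which the arm holds its last target. There are 200 camera calls.

## Working session

There is one attempt and no reset: what is moved stays moved. The work goes in short steps, Python scripts to look and compute and a tool call to move; the robot and the scene stay as the last step left them, time stands still between calls to the robot, and variables do not carry over. Pictures are saved under pics/ and viewed, at most 14 in all, crops included, and the job is handed in when it is done.

Besides the shell and the picture viewer there is one more tool, called after "Emit:" as a command line: name --pt "numbers of a row" for each row, then --argument value for the rest. servo_tool: Moves the arm, as the interface text tells. Its arguments: {"type":"object","properties":{"slide":{"type":"array"},"spin":{"type":"array"},"grip":{"type":"array"}},"required":["slide","spin","grip"]}

```bash
mkdir -p pics
python3 - <<'E'
from station import *
import cv2,numpy as np
s=sense();print({k:np.round(v,3).tolist() for k,v in s.items()},finger_overhang)
for c in("top","scene"):
    d=capture(c);cv2.imwrite(f"pics/{c}0.png",d["pixels"])
    print(c,d["fx"],np.round(d["R"],3).tolist(),np.round(d["t"],3).tolist())
    for n in"magazine bed square backing green yellow red cover crank crank_handle tray_mid jar brush dish tape loupe eraser".split():
        for f in (spot_in,tip_of):
            print(n,f.__name__,[(np.round(x["point"],3).tolist(),round(x["conf"],2)) for x in f(n,c)[:2]]) if (f is tip_of or c=="top") else 0
E
```

```text
{'time_s': 0.0, 'joints': [84.946, 22.09, 0.38, -0.028, -68.412, -14.819], 'joint_velocities': [-0.011, -0.066, 0.055, 0.074, 0.007, -0.019], 'effort': [-0.001, -39.066, 18.741, 4.22, 0.011, -0.0], 'tcp_pos': [0.212, 0.587, 0.246], 'ee_rot': [[0.94, -0.34, -0.001], [-0.34, -0.94, -0.002], [0.0, 0.002, -1.0]], 'wrist_force': [-0.572, 0.267, -0.17], 'moment': [0.009, 0.044, -0.033], 'gripper_force': 0.0, 'gripper_width': 0.995} 0.025
top 426.9972117228982 [[-0.058, -0.998, -0.005], [-0.977, 0.058, -0.207], [0.207, -0.007, -0.978]] [0.026, 0.582, 1.12]
magazine call [([0.568, 0.047, 0.012], 0.93), ([0.4, 0.327, 0.035], 0.53)]
magazine call [([0.569, 0.007, -0.002], 0.76), ([0.459, -0.196, -0.0], 0.32)]
bed call [([0.571, 0.006, 0.035], 0.8), ([0.46, -0.198, 0.013], 0.32)]
bed call [([0.571, 0.008, 0.032], 0.9), ([0.444, 0.335, 0.039], 0.74)]
square call [([0.575, 0.117, 0.12], 0.71)]
square call [([0.579, 0.117, 0.119], 0.64)]
backing call [([0.462, -0.354, 0.017], 0.76)]
backing call [([0.464, -0.358, 0.005], 0.66), ([0.422, 0.322, 0.002], 0.17)]
green call [([0.613, -0.348, 0.011], 0.
[... 1717 characters left out ...]
king call [([0.46, -0.354, 0.0], 0.67), ([0.422, 0.323, 0.005], 0.35)]
green call [([0.614, -0.349, -0.0], 0.81)]
yellow call [([0.628, 0.367, 0.002], 0.81), ([0.573, 0.003, 0.106], 0.53)]
red call [([0.6, -0.212, 0.004], 0.96)]
cover call [([0.458, -0.199, 0.001], 0.77)]
crank call [([0.383, 0.323, 0.006], 0.73)]
crank_handle call [([0.449, 0.331, 0.035], 0.67), ([0.419, 0.322, 0.006], 0.49)]
tray_mid call [([0.418, 0.326, 0.006], 0.86)]
jar call [([0.747, -0.112, 0.0], 0.94)]
brush call [([0.402, 0.061, 0.001], 0.76)]
dish call [([0.758, 0.124, -0.002], 0.48)]
tape call [([0.508, -0.519, -0.002], 0.85), ([0.42, 0.326, 0.005], 0.57)]
loupe call []
eraser call [([0.732, 0.25, -0.002], 0.67)]
```

View pics/top0.png

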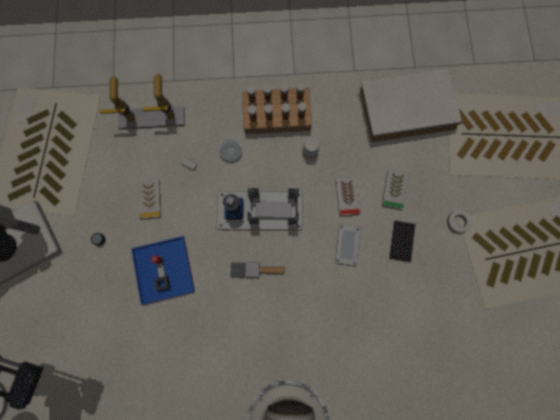

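View pics/scene0.png

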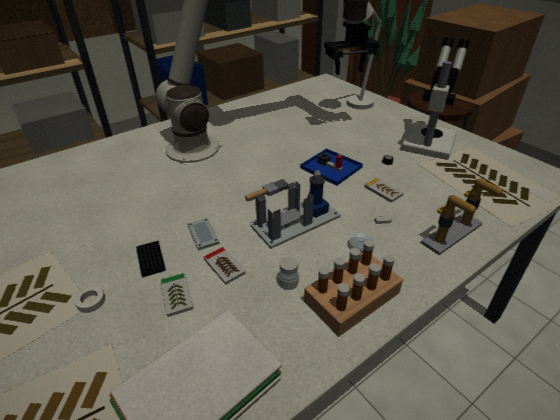

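The top view shows five plates: backing (402,241), green (395,189), red (347,196), cover (347,244), yellow (150,199). The magazine is at (260,210) with its column to the left, and the crank's hub is at (160,285) with the knob at (158,260). Next I get precise poses from depth.

```bash
cat > h.py <<'E'
from station import *
import cv2,numpy as np
def cloud(c):
    d=capture(c);D=d["depth"];v,u=np.indices(D.shape)
    P=np.stack([(u-d["cx"])/d["fx"]*D,(v-d["cy"])/d["fy"]*D,D],-1)
    W=(P-d["t"])@d["R"]; W[D<=0]=np.nan
    return W,d["pixels"]
def rect(W,c,r,z0,z1):
    m=(np.hypot(W[...,0]-c[0],W[...,1]-c[1])<r)&(W[...,2]>z0)&(W[...,2]<z1)
    lab=cv2.connectedComponentsWithStats(m.astype(np.uint8))
    k=1+np.argmax(lab[2][1:,4]); p=W[lab[1]==k]
    (x,y),(w,h),a=cv2.minAreaRect((p[:,:2]*1000).astype(np.float32))
    if w<h: w,h,a=h,w,a+90
    a=(a+90)%180-90
    return np.round([x,y,w,h,a,np.median(p[:,2])*1000,len(p)],1)
def state():
    s=sense();R=np.array(s["ee_rot"])
    print("t",round(s["time_s"],1),"tcp",np.round(np.array(s["tcp_pos"])*1000,1),"yaw x",round(np.degrees(np.arctan2(R[1,0],R[0,0])),2),"tilt",np.round(R[:,2],4),"F",np.round(s["wrist_force"],1),"w",round(s["gripper_width"],3),"gf",round(s["gripper_force"],1),"j",np.round(s["joints"],0))
    return s
def tool(target,yaw=None):
    "shift in tool axes (mm) and spin deg to bring the tcp to target (mm), tool x to yaw"
    s=sense();R=np.array(s["ee_rot"]);a=np.degrees(np.arctan2(R[1,0],R[0,0]))
    d=R.T@(np.array(target)-np.array(s["tcp_pos"])*1000)
    sp=None if yaw is None else -((yaw-a+90)%180-90)
    print("shift mm",np.round(d,1),"spin",sp)
E
python3 - <<'E'
from h import *
P=dict(backing=(.463,-.356),green=(.613,-.348),red=(.6,-.212),cover=(.46,-.197),yellow=(.628,.363))
for c in("top","scene"):
    W,px=cloud(c)
    t=W[(abs(W[...,0]-.5)<.1)&(abs(W[...,1]+.28)<.03)]
    print(c,"table z",np.nanmedian(t[:,2]),np.nanstd(t[:,2]))
    for n,p in P.items(): print(n,rect(W,p,.075,.007,.03))
    print("base",rect(W,(.57,.04),.16,.008,.02))
    m=(np.hypot(W[...,0]-.572,W[...,1]-.007)<.1)&(W[...,2]>.1)&(W[...,2]<.13)
    p=(W[m][:,:2]*1000).astype(np.float32);print("posts",cv2.minAreaRect(p),np.median(W[m][:,2]),len(p))
    print("bed",rect(W,(.572,.007),.05,.028,.045))
    print("square",rect(W,(.578,.117),.03,.140,.17), "collar",rect(W,(.578,.117),.03,.119,.129))
    print("tray",rect(W,(.42,.322),.13,.003,.025)); print("knob",rect(W,(.447,.333),.03,.05,.07)); print("hub",rect(W,(.383,.323),.04,.025,.04))
E
```

```text
top table z 0.00017744331733711001 0.0025662735035177353
backing [ 463.3 -354.4  110.2   61.9  -13.    12.3  833. ]
green [ 613.5 -350.7  111.4   60.8  -15.9   12.6  763. ]
red [ 601.4 -212.1  110.9   60.6    1.1   12.3  771. ]
cover [ 460.4 -198.7  110.2   60.8  -11.5   12.4  822. ]
yellow [626.6 362.9 110.8  62.2   2.4  11.6 762. ]
base [ 574.8   45.8  242.8  112.3   86.6   12.  1736. ]
posts ((572.3754272460938, 21.757469177246094), (168.90460205078125, 84.21598815917969), 86.75483703613281) 0.10842972174425061 218
bed [572.    5.3  96.4  45.   87.2  33.2 536. ]
square [579.5 115.1  17.6  15.7  56.4 148.4  40. ] collar [579.3 115.   41.   40.   -0.9 123.6 159. ]
tray [ 421.8  326.8  180.3  158.6   11.5    5.7 2009. ]
knob [448.3 332.5  19.4  19.   -4.7  58.4  53. ]
hub [384.1 323.4  36.   33.7 -80.9  31.2 124. ]
scene table z -0.00028570775232037007 0.001481421545433842
backing [ 465.3 -354.2  115.2   59.8  -13.9   11.7  719. ]
green [ 615.9 -350.3  112.    59.8  -15.6   11.8  951. ]
red [ 602.5 -211.3  115.4   61.2    1.8   11.8  778. ]
cover [ 463.3 -198.5  113.4   60.3  -10.2   11.9  584. ]
yellow [627.2 363.8 113.   65.    2.7  12.  428. ]
base [575.5  45.4 245.9 116.1  86.5  12.  961. ]
posts ((576.3443603515625, 21.458450317382812), (168.82630920410156, 87.37356567382812), 86.0482177734375) 0.10724325644528583 261
bed [575.2  16.9  76.4  48.1  86.   33.1 257. ]
square [581.  114.6  16.1  13.8 -39.9 147.7  33. ] collar [583.  114.5  42.4  42.3 -39.3 123.5 105. ]
tray [414.3 325.4 181.  160.2  10.1   6.8 967. ]
knob [452.2 330.2  20.3  17.3 -41.4  56.9  29. ]
hub [385.7 324.4  38.1  34.9 -76.1  30.7  68. ]
```

```bash
cat > plan.py <<'E'
import json,os,sys,numpy as np
from station import sense
def R(a): # tool axes: x at yaw a, pointing down
    a=np.radians(a);c,s=np.cos(a),np.sin(a);return np.array([[c,s,0],[s,-c,0],[0,0,-1.]])
def load(): return json.load(open("cmd.json")) if os.path.exists("cmd.json") else dict(p=[212,588,248],a=-19.9)
def plan(wps,step=36):
    "wps: (x,y,z mm,yaw,grip[,step][,hold rows]); prints calls, saves end pose"
    st=load();p=np.array(st["p"],float);a=st["a"];rows=[]
    q,b=p.copy(),a
    for w in wps:
        t=np.array(w[:3],float);ya,g=w[3],w[4];sp=w[5] if len(w)>5 and w[5] else step
        n=max(1,int(np.ceil(max(np.linalg.norm(t-q)/sp,abs(ya-b)/6.8))))
        for i in range(1,n+1): rows.append((q+(t-q)*i/n,b+(ya-b)*i/n,g))
        rows+= [(t,ya,g)]*(w[6] if len(w)>6 else 0); q,b=t,ya
    while len(rows)%5: rows.append(rows[-1])
    for k in range(0,len(rows),5):
        sl,sn,gr=[],[],[]
        for t,ya,g in rows[k:k+5]:
            d=np.round((R(a).T@(t-p)),0 if np.linalg.norm(t-q)>1 else 1)/1000;s=round(-(ya-a),1)
            sl.append([float(round(x,4))+0.0 for x in d]);sn.append(s);gr.append(g)
        print(json.dumps(sl).replace(" ",""),sn,gr)
        p=p+R(a)@(np.array(sl[-1])*1000);a=a-sn[-1]
    print("end",np.round(p,1),round(a,2));json.dump(dict(p=list(p),a=a),open("cmd.json","w"))
E
python3 - <<'E'
from plan import *
plan([(430,280,250,-17,0),(463.5,-354.3,200,-13,0),(463.5,-354.3,120,-13,0)])
E
```

```text
[[0.028,0.02,0.0],[0.056,0.039,0.0],[0.084,0.059,-0.001],[0.113,0.078,-0.001],[0.141,0.098,-0.001]] [-0.3, -0.5, -0.8, -1.1, -1.3] [0, 0, 0, 0, 0]
[[0.028,0.02,0.0],[0.055,0.04,0.0],[0.083,0.061,0.0],[0.111,0.081,-0.001],[0.138,0.101,-0.001]] [-0.3, -0.5, -0.8, -1.1, -1.3] [0, 0, 0, 0, 0]
[[0.028,0.021,0.0],[0.04,0.054,0.003],[0.052,0.087,0.006],[0.064,0.12,0.008],[0.077,0.153,0.011]] [-0.3, -0.5, -0.7, -1.0, -1.2] [0, 0, 0, 0, 0]
[[0.011,0.034,0.003],[0.023,0.067,0.006],[0.034,0.1,0.008],[0.046,0.134,0.011],[0.057,0.167,0.014]] [-0.2, -0.4, -0.7, -0.9, -1.1] [0, 0, 0, 0, 0]
[[0.011,0.033,0.003],[0.022,0.067,0.006],[0.033,0.101,0.008],[0.044,0.134,0.011],[0.055,0.168,0.014]] [-0.2, -0.4, -0.7, -0.9, -1.1] [0, 0, 0, 0, 0]
[[0.01,0.033,0.003],[0.021,0.067,0.005],[0.031,0.101,0.008],[0.041,0.135,0.011],[0.041,0.135,0.038]] [-0.2, -0.5, -0.7, -0.9, -0.9] [0, 0, 0, 0, 0]
[[0.0,0.0,0.026],[0.0002,-0.0003,0.053],[0.0002,-0.0003,0.053],[0.0002,-0.0003,0.053],[0.0002,-0.0003,0.053]] [0.0, 0.0, 0.0, 0.0, 0.0] [0, 0, 0, 0, 0]
end [ 463.5 -354.3  120. ] -13.0
```

Emit:
servo_tool --pt "0.028 0.02 0" --pt "0.056 0.039 0" --pt "0.084 0.059 -0.001" --pt "0.113 0.078 -0.001" --pt "0.141 0.098 -0.001" --spin '[-0.3, -0.5, -0.8, -1.1, -1.3]' --grip '[0, 0, 0, 0, 0]'

```text
time_s: 3.17
tcp_pos: [0.3124, 0.4464, 0.2487]
ee_rot: [[0.948, -0.318, 0.0], [-0.318, -0.948, 0.0], [0.0, -0.0, -1.0]]
wrist_force: [0.1, -0.3, 0.3]
gripper_width: 1.0
gripper_force: 0.0
```

Emit:
servo_tool --pt "0.028 0.02 0" --pt "0.055 0.04 0" --pt "0.083 0.061 0" --pt "0.111 0.081 -0.001" --pt "0.138 0.101 -0.001" --spin '[-0.3, -0.5, -0.8, -1.1, -1.3]' --grip '[0, 0, 0, 0, 0]'

```text
time_s: 3.58
tcp_pos: [0.4112, 0.3066, 0.2501]
ee_rot: [[0.955, -0.296, 0.001], [-0.296, -0.955, 0.001], [0.001, -0.001, -1.0]]
wrist_force: [0.5, 0.1, -0.7]
gripper_width: 1.0
gripper_force: 0.0
```

Emit:
servo_tool --pt "0.028 0.021 0" --pt "0.04 0.054 0.003" --pt "0.052 0.087 0.006" --pt "0.064 0.12 0.008" --pt "0.077 0.153 0.011" --spin '[-0.3, -0.5, -0.7, -1.0, -1.2]' --grip '[0, 0, 0, 0, 0]'

```text
time_s: 4.0
tcp_pos: [0.4383, 0.1374, 0.2388]
ee_rot: [[0.961, -0.276, 0.001], [-0.276, -0.961, 0.0], [0.001, -0.001, -1.0]]
wrist_force: [0.5, -0.3, 0.4]
gripper_width: 1.004
gripper_force: 0.0
```

Emit:
servo_tool --pt "0.011 0.034 0.003" --pt "0.023 0.067 0.006" --pt "0.034 0.1 0.008" --pt "0.046 0.134 0.011" --pt "0.057 0.167 0.014" --spin '[-0.2, -0.4, -0.7, -0.9, -1.1]' --grip '[0, 0, 0, 0, 0]'

```text
time_s: 4.42
tcp_pos: [0.4469, -0.0389, 0.2249]
ee_rot: [[0.966, -0.258, 0.001], [-0.258, -0.966, 0.0], [0.001, -0.0, -1.0]]
wrist_force: [1.5, 0.6, 0.1]
gripper_width: 0.998
gripper_force: 0.0
```

Emit:
servo_tool --pt "0.011 0.033 0.003" --pt "0.022 0.067 0.006" --pt "0.033 0.101 0.008" --pt "0.044 0.134 0.011" --pt "0.055 0.168 0.014" --spin '[-0.2, -0.4, -0.7, -0.9, -1.1]' --grip '[0, 0, 0, 0, 0]'

```text
time_s: 4.83
tcp_pos: [0.4567, -0.2155, 0.2108]
ee_rot: [[0.971, -0.239, 0.001], [-0.239, -0.971, -0.0], [0.001, -0.0, -1.0]]
wrist_force: [0.9, 1.0, 0.7]
gripper_width: 1.0
gripper_force: 0.0
```

Emit:
servo_tool --pt "0.01 0.033 0.003" --pt "0.021 0.067 0.005" --pt "0.031 0.101 0.008" --pt "0.041 0.135 0.011" --pt "0.041 0.135 0.038" --spin '[-0.2, -0.5, -0.7, -0.9, -0.9]' --grip '[0, 0, 0, 0, 0]'

```text
time_s: 5.25
tcp_pos: [0.4672, -0.3615, 0.1765]
ee_rot: [[0.974, -0.228, 0.01], [-0.228, -0.974, -0.008], [0.011, 0.005, -1.0]]
wrist_force: [2.0, -0.2, 0.5]
gripper_width: 0.995
gripper_force: 0.0
```

Emit:
servo_tool --pt "0 0 0.026" --pt "0 0 0.053" --pt "0 0 0.053" --pt "0 0 0.053" --pt "0 0 0.053" --spin '[0, 0, 0, 0, 0]' --grip '[0, 0, 0, 0, 0]'

```text
time_s: 5.67
tcp_pos: [0.4653, -0.3551, 0.1211]
ee_rot: [[0.975, -0.224, 0.002], [-0.224, -0.975, -0.002], [0.002, 0.001, -1.0]]
wrist_force: [0.7, -0.4, 0.1]
gripper_width: 1.0
gripper_force: 0.0
```

Run:
```python
from plan import *
plan([(463.5,-354.3,30,-13,0,25,1),(463.5,-354.3,30,-13,1,0,6)])
plan([(463.5,-354.3,110,-13,1,20)])
```

```text
[[0.0,0.0,0.022],[0.0,0.0,0.045],[0.0,0.0,0.068],[0.0,0.0,0.09],[0.0,0.0,0.09]] [-0.0, 0.0, 0.0, 0.0, 0.0] [0, 0, 0, 0, 0]
[[0.0,0.0,0.0],[0.0,0.0,0.0],[0.0,0.0,0.0],[0.0,0.0,0.0],[0.0,0.0,0.0]] [0.0, 0.0, 0.0, 0.0, 0.0] [1, 1, 1, 1, 1]
[[0.0,0.0,0.0],[0.0,0.0,0.0],[0.0,0.0,0.0],[0.0,0.0,0.0],[0.0,0.0,0.0]] [0.0, 0.0, 0.0, 0.0, 0.0] [1, 1, 1, 1, 1]
end [ 463.5 -354.3   30. ] -13.0
[[0.0,0.0,-0.016],[0.0,0.0,-0.032],[0.0,0.0,-0.048],[0.0,0.0,-0.064],[0.0,0.0,-0.08]] [-0.0, -0.0, 0.0, 0.0, 0.0] [1, 1, 1, 1, 1]
end [ 463.5 -354.3  110. ] -13.0
```

Emit:
servo_tool --pt "0 0 0.022" --pt "0 0 0.045" --pt "0 0 0.068" --pt "0 0 0.09" --pt "0 0 0.09" --spin '[0, 0, 0, 0, 0]' --grip '[0, 0, 0, 0, 0]'

```text
time_s: 6.08
tcp_pos: [0.4631, -0.3537, 0.0278]
ee_rot: [[0.974, -0.225, -0.004], [-0.225, -0.974, 0.002], [-0.004, -0.001, -1.0]]
wrist_force: [0.3, -0.5, -0.6]
gripper_width: 0.995
gripper_force: 0.0
```

Emit:
servo_tool --pt "0 0 0" --pt "0 0 0" --pt "0 0 0" --pt "0 0 0" --pt "0 0 0" --spin '[0, 0, 0, 0, 0]' --grip '[1, 1, 1, 1, 1]'

```text
time_s: 6.5
tcp_pos: [0.4649, -0.3549, 0.031]
ee_rot: [[0.975, -0.224, 0.002], [-0.224, -0.975, -0.001], [0.003, 0.001, -1.0]]
wrist_force: [0.3, -0.2, -0.0]
gripper_width: 0.705
gripper_force: 0.0
```

Emit:
servo_tool --pt "0 0 0" --pt "0 0 0" --pt "0 0 0" --pt "0 0 0" --pt "0 0 0" --spin '[0, 0, 0, 0, 0]' --grip '[1, 1, 1, 1, 1]'

```text
time_s: 6.92
tcp_pos: [0.4648, -0.3549, 0.0308]
ee_rot: [[0.975, -0.224, 0.002], [-0.224, -0.975, -0.001], [0.002, 0.001, -1.0]]
wrist_force: [-1.3, 0.8, 5.4]
gripper_width: 0.682
gripper_force: 30.0
```

Emit:
servo_tool --pt "0 0 -0.016" --pt "0 0 -0.032" --pt "0 0 -0.048" --pt "0 0 -0.064" --pt "0 0 -0.08" --spin '[0, 0, 0, 0, 0]' --grip '[1, 1, 1, 1, 1]'

```text
time_s: 7.33
tcp_pos: [0.4637, -0.3544, 0.1099]
ee_rot: [[0.974, -0.225, -0.001], [-0.225, -0.974, 0.001], [-0.001, -0.0, -1.0]]
wrist_force: [1.1, -0.8, -1.4]
gripper_width: 0.682
gripper_force: 30.0
```

Run:
```python
from h import *;state()
from plan import *
M=(572.5,5.5)
plan([(470,-330,150,-20,1,0),(*M,180,-93.3,1)])
```

```text
t 7.3 tcp [ 463.7 -354.4  109.9] yaw x -12.99 tilt [-9.e-04  6.e-04 -1.e+00] F [ 1.1 -0.8 -1.4] w 0.682 gf 30.0 j [-22.  26. -16.  -0. -49.  99.]
[[0.0,-0.013,-0.02],[0.001,-0.025,-0.04],[0.003,-0.057,-0.043],[0.005,-0.089,-0.045],[0.007,-0.121,-0.048]] [3.5, 7.0, 13.7, 20.3, 27.0] [1, 1, 1, 1, 1]
[[-0.012,-0.029,-0.003],[-0.024,-0.059,-0.006],[-0.037,-0.088,-0.008],[-0.049,-0.117,-0.011],[-0.062,-0.147,-0.014]] [6.7, 13.3, 20.0, 26.6, 33.3] [1, 1, 1, 1, 1]
[[-0.026,-0.018,-0.003],[-0.053,-0.035,-0.005],[-0.0791,-0.0529,-0.008],[-0.0791,-0.0529,-0.008],[-0.0791,-0.0529,-0.008]] [6.7, 13.3, 20.0, 20.0, 20.0] [1, 1, 1, 1, 1]
end [572.5   5.5 180. ] -93.3
```

Emit:
servo_tool --pt "0 -0.013 -0.02" --pt "0.001 -0.025 -0.04" --pt "0.003 -0.057 -0.043" --pt "0.005 -0.089 -0.045" --pt "0.007 -0.121 -0.048" --spin '[3.5, 7.0, 13.7, 20.3, 27.0]' --grip '[1, 1, 1, 1, 1]'

```text
time_s: 7.75
tcp_pos: [0.4978, -0.2372, 0.1576]
ee_rot: [[0.762, -0.648, -0.0], [-0.648, -0.762, 0.0], [-0.0, -0.0, -1.0]]
wrist_force: [1.1, -0.6, -1.9]
gripper_width: 0.683
gripper_force: 30.0
```

Emit:
servo_tool --pt "-0.012 -0.029 -0.003" --pt "-0.024 -0.059 -0.006" --pt "-0.037 -0.088 -0.008" --pt "-0.049 -0.117 -0.011" --pt "-0.062 -0.147 -0.014" --spin '[6.7, 13.3, 20.0, 26.6, 33.3]' --grip '[1, 1, 1, 1, 1]'

```text
time_s: 8.17
tcp_pos: [0.5448, -0.0843, 0.1713]
ee_rot: [[0.282, -0.959, -0.001], [-0.959, -0.282, 0.0], [-0.0, 0.001, -1.0]]
wrist_force: [0.7, -0.4, -1.8]
gripper_width: 0.686
gripper_force: 30.0
```

Emit:
servo_tool --pt "-0.026 -0.018 -0.003" --pt "-0.053 -0.035 -0.005" --pt "-0.0791 -0.0529 -0.008" --pt "-0.0791 -0.0529 -0.008" --pt "-0.0791 -0.0529 -0.008" --spin '[6.7, 13.3, 20.0, 20.0, 20.0]' --grip '[1, 1, 1, 1, 1]'

```text
time_s: 8.58
tcp_pos: [0.573, 0.0067, 0.1791]
ee_rot: [[-0.054, -0.999, -0.001], [-0.999, 0.054, 0.0], [-0.0, 0.001, -1.0]]
wrist_force: [0.9, -0.2, -0.8]
gripper_width: 0.683
gripper_force: 30.0
```

Run:
```python
from h import *
from plan import *
state()
d=capture("wrist");cv2.imwrite("pics/w1.png",d["pixels"]);print(d["hand_eye"],d["fx"],d["cx"],d["cy"])
M=(572.5,5.5)
plan([(*M,64,-93.3,1,25)])
plan([(*M,64,-93.3,0,0,4),(*M,180,-93.3,0)])
```

```text
t 8.6 tcp [573.    6.7 179.1] yaw x -93.07 tilt [-7.e-04  1.e-04 -1.e+00] F [ 0.9 -0.2 -0.8] w 0.683 gf 30.0 j [ 17.  20. -13.  -0. -57. -20.]
[[-1.11470929e-03 -9.67460864e-01 -2.53018249e-01  6.96026217e-02]
 [ 9.99999318e-01 -1.16673907e-03  5.55922716e-05 -3.41280610e-04]
 [-3.48989623e-04 -2.53018014e-01  9.67461505e-01 -1.39021437e-01]
 [ 0.00000000e+00  0.00000000e+00  0.00000000e+00  1.00000000e+00]] 325.19226210127806 279.77155720068004 208.00904376951553
[[0.0,0.0,0.023],[0.0,0.0,0.046],[0.0,0.0,0.07],[0.0,0.0,0.093],[0.0,0.0,0.116]] [-0.0, -0.0, -0.0, -0.0, -0.0] [1, 1, 1, 1, 1]
end [572.5   5.5  64. ] -93.3
[[0.0,0.0,0.0],[0.0,0.0,0.0],[0.0,0.0,0.0],[0.0,0.0,0.0],[0.0,0.0,0.0]] [-0.0, -0.0, -0.0, -0.0, -0.0] [0, 0, 0, 0, 0]
[[0.0,0.0,-0.029],[0.0,0.0,-0.058],[0.0,0.0,-0.087],[0.0,0.0,-0.116],[0.0,0.0,-0.116]] [-0.0, -0.0, -0.0, -0.0, -0.0] [0, 0, 0, 0, 0]
end [572.5   5.5 180. ] -93.3
```

View pics/w1.png

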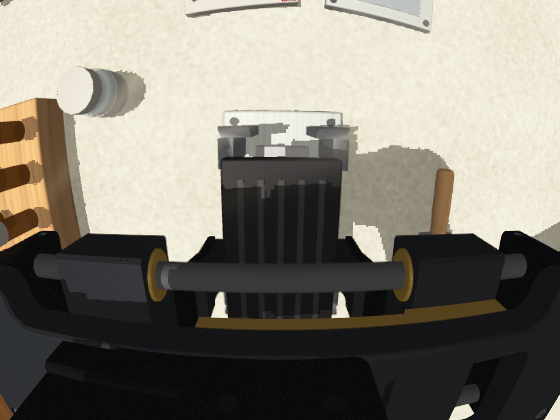

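The backing hangs square over the well, with the posts showing at columns 235 and 332. I'm lowering and releasing it.

Emit:
servo_tool --pt "0 0 0.03" --pt "0 0 0.06" --pt "0 0 0.088" --pt "0 0 0.106" --pt "0 0 0.113" --spin '[0, 0, 0, 0, 0]' --grip '[1, 1, 1, 1, 1]'

```text
time_s: 9.05
tcp_pos: [0.5697, 0.0031, 0.0636]
ee_rot: [[-0.059, -0.998, -0.009], [-0.998, 0.059, -0.002], [0.003, 0.008, -1.0]]
wrist_force: [-13.5, 3.3, 34.4]
gripper_width: 0.682
gripper_force: 30.1
```

Emit:
servo_tool --pt "0 0 0.001" --pt "0 0 0.003" --pt "0 0 0.003" --pt "0 0 0.003" --pt "0 0 0.003" --spin '[0, 0, 0, 0, 0]' --grip '[1, 1, 0, 0, 0]'

```text
time_s: 9.47
tcp_pos: [0.5735, 0.0051, 0.0643]
ee_rot: [[-0.057, -0.998, 0.002], [-0.998, 0.057, 0.0], [-0.001, -0.002, -1.0]]
wrist_force: [-0.3, 0.2, 0.1]
gripper_width: 0.827
gripper_force: 0.0
```

Emit:
servo_tool --pt "0 0 0" --pt "0 0 -0.01" --pt "0 0 -0.039" --pt "0 0 -0.077" --pt "0 0 -0.116" --spin '[0, 0, 0, 0, 0]' --grip '[0, 0, 0, 0, 0]'

```text
time_s: 9.88
tcp_pos: [0.5723, 0.005, 0.1809]
ee_rot: [[-0.057, -0.998, -0.002], [-0.998, 0.057, -0.001], [0.001, 0.002, -1.0]]
wrist_force: [1.2, -0.2, -0.1]
gripper_width: 0.993
gripper_force: 0.0
```

```bash
cat >> h.py <<'E'
P=dict(backing=(.463,-.356),green=(.613,-.348),red=(.6,-.212),cover=(.46,-.197),yellow=(.628,.363))
def plates(names,W):
    for n in names:
        try: print(n,rect(W,P[n],.085,.007,.03))
        except Exception as e: print(n,"?")
E
python3 - <<'E'
from h import *
state();W,px=cloud("top");plates(["green","red","cover","yellow"],W)
W2,px=cloud("scene");plates(["green"],W2)
for w in (W,W2):
  try: print("well",rect(w,(.572,.006),.065,.04,.06))
  except Exception as e: print(e)
E
```

```text
t 9.9 tcp [572.3   5.  180.9] yaw x -93.25 tilt [-2.e-03 -7.e-04 -1.e+00] F [ 1.2 -0.2 -0.1] w 0.993 gf 0.0 j [ 17.  20. -13.   0. -57. -20.]
green [ 613.5 -350.8  110.1   61.1  -15.7   12.3  764. ]
red [ 6.014e+02 -2.123e+02  1.114e+02  6.070e+01  2.000e-01  1.220e+01
  7.670e+02]
cover [ 460.8 -198.5  110.6   60.5  -11.1   12.5  819. ]
yellow [624.5 377.4 116.1  47.8  12.8  11.6 395. ]
green [ 615.1 -350.1  112.7   59.8  -15.4   11.9  952. ]
well [581.1   8.8  42.5  32.9  85.9  45.4 188. ]
well [575.5  11.8 111.   82.3  87.1  45.4 435. ]
```

```bash
cat >> plan.py <<'E'
M=(572.5,5.5)
def pick(x,y,a,z=180,am=-93.3):
    plan([(x,y,150,a,0),(x,y,50,a,0),(x,y,30,a,0,10,1)])
    plan([(x,y,30,a,1,0,8)])
    plan([(x,y,110,a,1,20),(*M,z,am,1,33)])
E
python3 - <<'E'
from plan import *
pick(613.8,-350.7,-15.6)
E
```

```text
[[0.029,-0.005,0.002],[0.059,-0.01,0.005],[0.088,-0.015,0.008],[0.118,-0.021,0.01],[0.147,-0.026,0.012]] [-6.5, -13.0, -19.4, -25.9, -32.4] [0, 0, 0, 0, 0]
[[0.028,0.012,0.003],[0.055,0.023,0.006],[0.083,0.035,0.008],[0.11,0.046,0.01],[0.138,0.057,0.013]] [-6.5, -12.9, -19.4, -25.9, -32.4] [0, 0, 0, 0, 0]
[[0.017,0.025,0.002],[0.034,0.049,0.005],[0.034,0.049,0.038],[0.034,0.049,0.072],[0.034,0.049,0.105]] [-6.4, -12.9, -12.9, -12.9, -12.9] [0, 0, 0, 0, 0]
[[0.0,0.0,0.01],[0.0001,0.0003,0.02],[0.0001,0.0003,0.02],[0.0001,0.0003,0.02],[0.0001,0.0003,0.02]] [-0.0, -0.0, -0.0, -0.0, -0.0] [0, 0, 0, 0, 0]
end [ 613.8 -350.7   30. ] -15.6
[[0.0,0.0,0.0],[0.0,0.0,0.0],[0.0,0.0,0.0],[0.0,0.0,0.0],[0.0,0.0,0.0]] [-0.0, -0.0, -0.0, -0.0, -0.0] [1, 1, 1, 1, 1]
[[0.0,0.0,0.0],[0.0,0.0,0.0],[0.0,0.0,0.0],[0.0,0.0,0.0],[0.0,0.0,0.0]] [-0.0, -0.0, -0.0, -0.0, -0.0] [1, 1, 1, 1, 1]
end [ 613.8 -350.7   30. ] -15.6
[[0.0,0.0,-0.016],[0.0,0.0,-0.032],[0.0,0.0,-0.048],[0.0,0.0,-0.064],[0.0,0.0,-0.08]] [-0.0, -0.0, -0.0, -0.0, -0.0] [1, 1, 1, 1, 1]
[[-0.011,-0.028,-0.006],[-0.023,-0.055,-0.012],[-0.034,-0.083,-0.018],[-0.045,-0.111,-0.023],[-0.057,-0.138,-0.029]] [6.5, 13.0, 19.4, 25.9, 32.4] [1, 1, 1, 1, 1]
[[-0.024,-0.018,-0.006],[-0.048,-0.035,-0.012],[-0.073,-0.052,-0.018],[-0.097,-0.07,-0.024],[-0.122,-0.087,-0.029]] [6.5, 12.9, 19.4, 25.9, 32.3] [1, 1, 1, 1, 1]
[[-0.029,-0.002,-0.006],[-0.0593,-0.0035,-0.012],[-0.0593,-0.0035,-0.012],[-0.0593,-0.0035,-0.012],[-0.0593,-0.0035,-0.012]] [6.5, 13.0, 13.0, 13.0, 13.0] [1, 1, 1, 1, 1]
end [572.5   5.5 180. ] -93.3
```

Emit:
servo_tool --pt "0.029 -0.005 0.002" --pt "0.059 -0.01 0.005" --pt "0.088 -0.015 0.008" --pt "0.118 -0.021 0.01" --pt "0.147 -0.026 0.012" --spin '[-6.5, -13.0, -19.4, -25.9, -32.4]' --grip '[0, 0, 0, 0, 0]'

```text
time_s: 10.4
tcp_pos: [0.5906, -0.1443, 0.168]
ee_rot: [[0.492, -0.87, 0.001], [-0.87, -0.492, -0.0], [0.0, -0.001, -1.0]]
wrist_force: [0.4, 0.5, 0.3]
gripper_width: 1.003
gripper_force: 0.0
```

Emit:
servo_tool --pt "0.028 0.012 0.003" --pt "0.055 0.023 0.006" --pt "0.083 0.035 0.008" --pt "0.11 0.046 0.01" --pt "0.138 0.057 0.013" --spin '[-6.5, -12.9, -19.4, -25.9, -32.4]' --grip '[0, 0, 0, 0, 0]'

```text
time_s: 10.82
tcp_pos: [0.608, -0.2927, 0.1551]
ee_rot: [[0.882, -0.472, 0.001], [-0.472, -0.882, -0.0], [0.001, -0.0, -1.0]]
wrist_force: [0.1, 0.7, -0.4]
gripper_width: 1.002
gripper_force: 0.0
```

Emit:
servo_tool --pt "0.017 0.025 0.002" --pt "0.034 0.049 0.005" --pt "0.034 0.049 0.038" --pt "0.034 0.049 0.072" --pt "0.034 0.049 0.105" --spin '[-6.4, -12.9, -12.9, -12.9, -12.9]' --grip '[0, 0, 0, 0, 0]'

```text
time_s: 11.23
tcp_pos: [0.6144, -0.3515, 0.0491]
ee_rot: [[0.963, -0.27, 0.002], [-0.27, -0.963, -0.0], [0.002, -0.0, -1.0]]
wrist_force: [0.5, -0.7, 0.3]
gripper_width: 0.996
gripper_force: 0.0
```

Emit:
servo_tool --pt "0 0 0.01" --pt "0.0001 0.0003 0.02" --pt "0.0001 0.0003 0.02" --pt "0.0001 0.0003 0.02" --pt "0.0001 0.0003 0.02" --spin '[0, 0, 0, 0, 0]' --grip '[0, 0, 0, 0, 0]'

```text
time_s: 11.65
tcp_pos: [0.6161, -0.3514, 0.0321]
ee_rot: [[0.964, -0.268, 0.004], [-0.268, -0.964, -0.002], [0.004, 0.001, -1.0]]
wrist_force: [-0.6, -0.5, -0.0]
gripper_width: 1.001
gripper_force: 0.0
```

Emit:
servo_tool --pt "0 0 0" --pt "0 0 0" --pt "0 0 0" --pt "0 0 0" --pt "0 0 0" --spin '[0, 0, 0, 0, 0]' --grip '[1, 1, 1, 1, 1]'

```text
time_s: 12.07
tcp_pos: [0.6146, -0.3509, 0.0299]
ee_rot: [[0.963, -0.268, 0.0], [-0.268, -0.963, -0.0], [0.0, 0.0, -1.0]]
wrist_force: [0.6, 0.2, 0.5]
gripper_width: 0.703
gripper_force: 0.0
```

Emit:
servo_tool --pt "0 0 0" --pt "0 0 0" --pt "0 0 0" --pt "0 0 0" --pt "0 0 0" --spin '[0, 0, 0, 0, 0]' --grip '[1, 1, 1, 1, 1]'

```text
time_s: 12.48
tcp_pos: [0.6146, -0.351, 0.0298]
ee_rot: [[0.963, -0.268, 0.0], [-0.268, -0.963, -0.0], [0.0, 0.0, -1.0]]
wrist_force: [-1.1, 0.7, 3.1]
gripper_width: 0.683
gripper_force: 30.0
```

Emit:
servo_tool --pt "0 0 -0.016" --pt "0 0 -0.032" --pt "0 0 -0.048" --pt "0 0 -0.064" --pt "0 0 -0.08" --spin '[0, 0, 0, 0, 0]' --grip '[1, 1, 1, 1, 1]'

```text
time_s: 12.9
tcp_pos: [0.614, -0.3508, 0.1093]
ee_rot: [[0.963, -0.269, -0.001], [-0.269, -0.963, 0.001], [-0.001, -0.0, -1.0]]
wrist_force: [0.8, 0.8, -1.4]
gripper_width: 0.682
gripper_force: 30.0
```

Emit:
servo_tool --pt "-0.011 -0.028 -0.006" --pt "-0.023 -0.055 -0.012" --pt "-0.034 -0.083 -0.018" --pt "-0.045 -0.111 -0.023" --pt "-0.057 -0.138 -0.029" --spin '[6.5, 13.0, 19.4, 25.9, 32.4]' --grip '[1, 1, 1, 1, 1]'

```text
time_s: 13.32
tcp_pos: [0.5959, -0.2013, 0.1379]
ee_rot: [[0.665, -0.747, -0.001], [-0.747, -0.665, 0.0], [-0.001, 0.001, -1.0]]
wrist_force: [-0.2, 0.4, -1.3]
gripper_width: 0.682
gripper_force: 30.0
```

Emit:
servo_tool --pt "-0.024 -0.018 -0.006" --pt "-0.048 -0.035 -0.012" --pt "-0.073 -0.052 -0.018" --pt "-0.097 -0.07 -0.024" --pt "-0.122 -0.087 -0.029" --spin '[6.5, 12.9, 19.4, 25.9, 32.3]' --grip '[1, 1, 1, 1, 1]'

```text
time_s: 13.73
tcp_pos: [0.5791, -0.0524, 0.1674]
ee_rot: [[0.163, -0.987, -0.0], [-0.987, -0.163, 0.0], [-0.0, 0.0, -1.0]]
wrist_force: [0.5, -0.1, -1.1]
gripper_width: 0.682
gripper_force: 30.0
```

Emit:
servo_tool --pt "-0.029 -0.002 -0.006" --pt "-0.0593 -0.0035 -0.012" --pt "-0.0593 -0.0035 -0.012" --pt "-0.0593 -0.0035 -0.012" --pt "-0.0593 -0.0035 -0.012" --spin '[6.5, 13.0, 13.0, 13.0, 13.0]' --grip '[1, 1, 1, 1, 1]'

```text
time_s: 14.15
tcp_pos: [0.5726, 0.005, 0.179]
ee_rot: [[-0.056, -0.998, -0.001], [-0.998, 0.056, -0.0], [0.0, 0.001, -1.0]]
wrist_force: [0.1, -0.7, -0.8]
gripper_width: 0.686
gripper_force: 30.0
```

Run:
```python
from h import *
state()
d=capture("wrist");cv2.imwrite("pics/w2.png",d["pixels"])
print("layer: lower 116-12=104 for green")
W,px=cloud("scene");plates(["green","red","yellow","cover"],W)
```

```text
t 14.2 tcp [572.6   5.  179. ] yaw x -93.2 tilt [-1.1e-03 -2.0e-04 -1.0e+00] F [ 0.1 -0.7 -0.8] w 0.686 gf 30.0 j [ 17.  20. -13.  -0. -57. -20.]
layer: lower 116-12=104 for green
green ?
red [ 602.7 -211.3  113.2   61.3    1.6   11.8  781. ]
yellow [628.3 364.7 113.1  67.    2.1  12.  416. ]
cover [ 463.2 -198.2  113.4   59.9  -11.    12.   585. ]
```

View pics/w2.png

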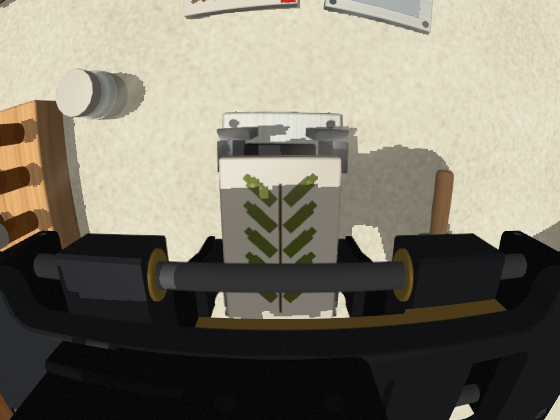

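```bash
cat >> plan.py <<'E'
def place(n,zr=180):
    z=64.3+12*n
    plan([(*M,z+16,-93.3,1,30),(*M,z+6,-93.3,1,6,1)])
    plan([(*M,z,-93.3,1,1.5),(*M,z,-93.3,0,0,5)])
    plan([(*M,z+8,-93.3,0,5),(*M,zr,-93.3,0)])
E
python3 - <<'E'
from plan import *
place(1,215)
plan([(626.8,363.3,215,2.4,0),(626.8,363.3,150,2.4,0)])
E
```

```text
[[0.0,0.0,0.029],[0.0,0.0,0.058],[0.0,0.0,0.088],[0.0,0.0,0.093],[0.0,0.0,0.0977]] [-0.0, -0.0, -0.0, -0.0, -0.0] [1, 1, 1, 1, 1]
[[0.0,0.0,0.0],[0.0,0.0,0.0],[0.0,0.0,0.0],[0.0,0.0,0.0],[0.0,0.0,0.0]] [-0.0, -0.0, -0.0, -0.0, -0.0] [1, 1, 1, 1, 1]
end [572.5   5.5  82.3] -93.3
[[0.0,0.0,0.001],[0.0,0.0,0.002],[0.0,0.0,0.004],[0.0,0.0,0.005],[0.0,0.0,0.006]] [-0.0, -0.0, -0.0, -0.0, -0.0] [1, 1, 1, 1, 1]
[[0.0,0.0,0.0],[0.0,0.0,0.0],[0.0,0.0,0.0],[0.0,0.0,0.0],[0.0,0.0,0.0]] [-0.0, -0.0, -0.0, -0.0, -0.0] [0, 0, 0, 0, 0]
[[0.0,0.0,0.0],[0.0,0.0,0.0],[0.0,0.0,0.0],[0.0,0.0,0.0],[0.0,0.0,0.0]] [-0.0, -0.0, -0.0, -0.0, -0.0] [0, 0, 0, 0, 0]
end [572.5   5.5  76.3] -93.3
[[0.0,0.0,-0.004],[0.0,0.0,-0.008],[0.0,0.0,-0.041],[0.0,0.0,-0.073],[0.0,0.0,-0.106]] [-0.0, -0.0, -0.0, -0.0, -0.0] [0, 0, 0, 0, 0]
[[0.0,0.0,-0.0327],[0.0,0.0,-0.0327],[0.0,0.0,-0.0327],[0.0,0.0,-0.0327],[0.0,0.0,-0.0327]] [-0.0, -0.0, -0.0, -0.0, -0.0] [0, 0, 0, 0, 0]
end [572.5   5.5 215. ] -93.3
[[-0.024,-0.002,0.0],[-0.048,-0.004,0.0],[-0.072,-0.007,0.0],[-0.096,-0.009,0.0],[-0.12,-0.011,0.0]] [-6.4, -12.8, -19.1, -25.5, -31.9] [0, 0, 0, 0, 0]
[[-0.019,-0.015,0.0],[-0.038,-0.029,0.0],[-0.058,-0.044,0.0],[-0.077,-0.059,0.0],[-0.096,-0.073,0.0]] [-6.4, -12.8, -19.1, -25.5, -31.9] [0, 0, 0, 0, 0]
[[-0.009,-0.023,0.0],[-0.017,-0.045,0.0],[-0.026,-0.068,0.0],[-0.034,-0.09,0.0],[-0.043,-0.113,0.0]] [-6.4, -12.8, -19.1, -25.5, -31.9] [0, 0, 0, 0, 0]
[[0.0,0.0,0.032],[0.0,0.0001,0.065],[0.0,0.0001,0.065],[0.0,0.0001,0.065],[0.0,0.0001,0.065]] [-0.0, -0.0, -0.0, -0.0, -0.0] [0, 0, 0, 0, 0]
end [626.8 363.3 150. ] 2.4
```

Emit:
servo_tool --pt "0 0 0.029" --pt "0 0 0.058" --pt "0 0 0.088" --pt "0 0 0.093" --pt "0 0 0.0977" --spin '[0, 0, 0, 0, 0]' --grip '[1, 1, 1, 1, 1]'

```text
time_s: 14.67
tcp_pos: [0.5722, 0.0038, 0.0803]
ee_rot: [[-0.058, -0.998, -0.004], [-0.998, 0.058, -0.001], [0.002, 0.004, -1.0]]
wrist_force: [0.2, 0.2, 0.0]
gripper_width: 0.688
gripper_force: 30.0
```

Emit:
servo_tool --pt "0 0 0.0" --pt "0 0 0.001" --pt "0 0 0.002" --pt "0 0 0.004" --pt "0 0 0.006" --spin '[0, 0, 0, 0, 0]' --grip '[1, 1, 1, 1, 1]'

```text
time_s: 15.08
tcp_pos: [0.5736, 0.0054, 0.0769]
ee_rot: [[-0.057, -0.998, 0.002], [-0.998, 0.057, 0.001], [-0.001, -0.002, -1.0]]
wrist_force: [-0.2, 0.8, -0.7]
gripper_width: 0.683
gripper_force: 30.0
```

Emit:
servo_tool --pt "0 0 0" --pt "0 0 0" --pt "0 0 0" --pt "0 0 0" --pt "0 0 0" --spin '[0, 0, 0, 0, 0]' --grip '[0, 0, 0, 0, 0]'

```text
time_s: 15.5
tcp_pos: [0.5731, 0.0053, 0.0761]
ee_rot: [[-0.057, -0.998, 0.0], [-0.998, 0.057, 0.0], [-0.0, -0.0, -1.0]]
wrist_force: [0.7, 0.8, 0.6]
gripper_width: 0.953
gripper_force: 0.0
```

Emit:
servo_tool --pt "0 0 -0.004" --pt "0 0 -0.008" --pt "0 0 -0.041" --pt "0 0 -0.073" --pt "0 0 -0.106" --spin '[0, 0, 0, 0, 0]' --grip '[0, 0, 0, 0, 0]'

```text
time_s: 15.92
tcp_pos: [0.5726, 0.0051, 0.1831]
ee_rot: [[-0.057, -0.998, -0.001], [-0.998, 0.057, -0.0], [0.001, 0.001, -1.0]]
wrist_force: [1.1, -0.4, 0.2]
gripper_width: 0.997
gripper_force: 0.0
```

Emit:
servo_tool --pt "0 0 -0.0327" --pt "0 0 -0.0327" --pt "0 0 -0.0327" --pt "0 0 -0.0327" --pt "0 0 -0.0327" --spin '[0, 0, 0, 0, 0]' --grip '[0, 0, 0, 0, 0]'

```text
time_s: 16.33
tcp_pos: [0.5721, 0.0051, 0.2134]
ee_rot: [[-0.057, -0.998, -0.002], [-0.998, 0.057, -0.0], [0.0, 0.002, -1.0]]
wrist_force: [0.1, -0.6, -0.4]
gripper_width: 1.0
gripper_force: 0.0
```

Emit:
servo_tool --pt "-0.024 -0.002 0" --pt "-0.048 -0.004 0" --pt "-0.072 -0.007 0" --pt "-0.096 -0.009 0" --pt "-0.12 -0.011 0" --spin '[-6.4, -12.8, -19.1, -25.5, -31.9]' --grip '[0, 0, 0, 0, 0]'

```text
time_s: 16.75
tcp_pos: [0.5903, 0.1251, 0.2129]
ee_rot: [[0.484, -0.875, -0.003], [-0.875, -0.484, -0.001], [-0.0, 0.003, -1.0]]
wrist_force: [1.1, 0.5, -0.1]
gripper_width: 1.008
gripper_force: 0.0
```

Emit:
servo_tool --pt "-0.019 -0.015 0" --pt "-0.038 -0.029 0" --pt "-0.058 -0.044 0" --pt "-0.077 -0.059 0" --pt "-0.096 -0.073 0" --spin '[-6.4, -12.8, -19.1, -25.5, -31.9]' --grip '[0, 0, 0, 0, 0]'

```text
time_s: 17.17
tcp_pos: [0.6085, 0.2445, 0.2126]
ee_rot: [[0.873, -0.487, -0.003], [-0.487, -0.873, -0.002], [-0.002, 0.003, -1.0]]
wrist_force: [0.6, 0.2, 0.0]
gripper_width: 1.003
gripper_force: 0.0
```

Emit:
servo_tool --pt "-0.009 -0.023 0" --pt "-0.017 -0.045 0" --pt "-0.026 -0.068 0" --pt "-0.034 -0.09 0" --pt "-0.043 -0.113 0" --spin '[-6.4, -12.8, -19.1, -25.5, -31.9]' --grip '[0, 0, 0, 0, 0]'

```text
time_s: 17.58
tcp_pos: [0.6267, 0.3638, 0.2124]
ee_rot: [[0.999, 0.048, -0.003], [0.048, -0.999, -0.002], [-0.003, 0.002, -1.0]]
wrist_force: [-0.7, 0.1, -0.6]
gripper_width: 1.002
gripper_force: 0.0
```

Emit:
servo_tool --pt "0 0 0.032" --pt "0 0.0001 0.065" --pt "0 0.0001 0.065" --pt "0 0.0001 0.065" --pt "0 0.0001 0.065" --spin '[0, 0, 0, 0, 0]' --grip '[0, 0, 0, 0, 0]'

```text
time_s: 18.0
tcp_pos: [0.6279, 0.3631, 0.1504]
ee_rot: [[0.999, 0.043, 0.001], [0.043, -0.999, -0.0], [0.001, 0.001, -1.0]]
wrist_force: [0.4, -0.2, 0.9]
gripper_width: 0.999
gripper_force: 0.0
```

Run:
```python
from h import *
state()
for c in("top","scene"):
    W,px=cloud(c);plates(["red","yellow","cover"],W)
    try: print("well",rect(W,(.572,.006),.068,.05,.065))
    except Exception as e: print(e)
from plan import *
x,y,a=626.8,363.3,2.4
plan([(x,y,50,a,0),(x,y,30,a,0,10,2)])
plan([(x,y,30,a,1,0,8)])
plan([(x,y,110,a,1,20),(x,y,210,a,1),(*M,215,-93.3,1,33)])
```

```text
t 18.0 tcp [627.9 363.1 150.4] yaw x 2.45 tilt [ 1.4e-03 -5.0e-04 -1.0e+00] F [ 0.4 -0.2  0.9] w 0.999 gf 0.0 j [ 43.  36.   9.   0. -64.  50.]
red [ 6.010e+02 -2.121e+02  1.105e+02  6.050e+01  7.000e-01  1.240e+01
  7.680e+02]
yellow [6.086e+02 3.613e+02 7.820e+01 6.040e+01 3.000e-01 1.170e+01 5.100e+02]
cover [ 460.9 -198.7  110.5   60.5  -11.3   12.5  818. ]
well [575.    6.7 114.8  64.5  86.1  57.5 880. ]
red [ 6.022e+02 -2.119e+02  1.137e+02  6.100e+01  4.000e-01  1.190e+01
  7.810e+02]
yellow [628.3 363.3 110.6  67.2   2.2  12.3 418. ]
cover [ 462.2 -198.4  114.6   60.6  -10.1   12.   589. ]
well [574.5  10.6 117.7  84.8  86.2  57.6 475. ]
[[0.0,0.0,0.033],[0.0,0.0,0.067],[0.0,0.0,0.1],[0.0,0.0,0.11],[0.0,0.0,0.12]] [-0.0, -0.0, -0.0, -0.0, -0.0] [0, 0, 0, 0, 0]
[[0.0,0.0,0.0],[0.0,0.0,0.0],[0.0,0.0,0.0],[0.0,0.0,0.0],[0.0,0.0,0.0]] [-0.0, -0.0, -0.0, -0.0, -0.0] [0, 0, 0, 0, 0]
end [626.8 363.3  30. ] 2.4
[[0.0,0.0,0.0],[0.0,0.0,0.0],[0.0,0.0,0.0],[0.0,0.0,0.0],[0.0,0.0,0.0]] [-0.0, -0.0, -0.0, -0.0, -0.0] [1, 1, 1, 1, 1]
[[0.0,0.0,0.0],[0.0,0.0,0.0],[0.0,0.0,0.0],[0.0,0.0,0.0],[0.0,0.0,0.0]] [-0.0, -0.0, -0.0, -0.0, -0.0] [1, 1, 1, 1, 1]
end [626.8 363.3  30. ] 2.4
[[0.0,0.0,-0.016],[0.0,0.0,-0.032],[0.0,0.0,-0.048],[0.0,0.0,-0.064],[0.0,0.0,-0.08]] [-0.0, -0.0, -0.0, -0.0, -0.0] [1, 1, 1, 1, 1]
[[0.0,0.0,-0.033],[0.0,0.0,-0.067],[0.0,0.0,-0.1],[-0.005,0.024,-0.1],[-0.009,0.047,-0.101]] [-0.0, -0.0, -0.0, 6.4, 12.8] [1, 1, 1, 1, 1]
[[0.001,0.025,0.0],[0.001,0.049,0.0],[0.002,0.073,-0.001],[0.003,0.097,-0.001],[0.004,0.121,-0.001]] [6.3, 12.7, 19.1, 25.5, 31.9] [1, 1, 1, 1, 1]
[[0.013,0.02,-0.001],[0.026,0.04,-0.001],[0.04,0.06,-0.001],[0.053,0.081,-0.002],[0.067,0.101,-0.002]] [6.3, 12.7, 19.1, 25.5, 31.9] [1, 1, 1, 1, 1]
[[0.021,0.01,0.0],[0.043,0.02,-0.001],[0.0653,0.0298,-0.001],[0.0653,0.0298,-0.001],[0.0653,0.0298,-0.001]] [6.3, 12.7, 19.1, 19.1, 19.1] [1, 1, 1, 1, 1]
end [572.5   5.5 215. ] -93.3
```

Emit:
servo_tool --pt "0 0 0.033" --pt "0 0 0.067" --pt "0 0 0.1" --pt "0 0 0.11" --pt "0 0 0.12" --spin '[0, 0, 0, 0, 0]' --grip '[0, 0, 0, 0, 0]'

```text
time_s: 18.52
tcp_pos: [0.6274, 0.3629, 0.0296]
ee_rot: [[0.999, 0.042, 0.0], [0.042, -0.999, -0.0], [0.0, 0.0, -1.0]]
wrist_force: [-0.1, -0.8, 0.5]
gripper_width: 0.998
gripper_force: 0.0
```

Emit:
servo_tool --pt "0 0 0" --pt "0 0 0" --pt "0 0 0" --pt "0 0 0" --pt "0 0 0" --spin '[0, 0, 0, 0, 0]' --grip '[0, 0, 1, 1, 1]'

```text
time_s: 18.93
tcp_pos: [0.6278, 0.3637, 0.0315]
ee_rot: [[0.999, 0.043, 0.002], [0.043, -0.999, 0.002], [0.002, -0.002, -1.0]]
wrist_force: [0.7, -0.6, -0.0]
gripper_width: 0.851
gripper_force: 0.0
```

Emit:
servo_tool --pt "0 0 0" --pt "0 0 0" --pt "0 0 0" --pt "0 0 0" --pt "0 0 0" --spin '[0, 0, 0, 0, 0]' --grip '[1, 1, 1, 1, 1]'

```text
time_s: 19.35
tcp_pos: [0.6273, 0.3633, 0.0302]
ee_rot: [[0.999, 0.043, 0.001], [0.043, -0.999, 0.001], [0.001, -0.0, -1.0]]
wrist_force: [-0.9, 0.2, 2.7]
gripper_width: 0.686
gripper_force: 30.0
```

Emit:
servo_tool --pt "0 0 -0.016" --pt "0 0 -0.032" --pt "0 0 -0.048" --pt "0 0 -0.064" --pt "0 0 -0.08" --spin '[0, 0, 0, 0, 0]' --grip '[1, 1, 1, 1, 1]'

```text
time_s: 19.77
tcp_pos: [0.6265, 0.3627, 0.1093]
ee_rot: [[0.999, 0.042, -0.002], [0.042, -0.999, -0.001], [-0.002, 0.001, -1.0]]
wrist_force: [-0.0, -0.2, -1.1]
gripper_width: 0.687
gripper_force: 30.0
```

Emit:
servo_tool --pt "0 0 -0.033" --pt "0 0 -0.067" --pt "0 0 -0.1" --pt "-0.005 0.024 -0.1" --pt "-0.009 0.047 -0.101" --spin '[0, 0, 0, 6.4, 12.8]' --grip '[1, 1, 1, 1, 1]'

```text
time_s: 20.18
tcp_pos: [0.6203, 0.3166, 0.2126]
ee_rot: [[0.983, -0.184, 0.003], [-0.184, -0.983, 0.003], [0.003, -0.003, -1.0]]
wrist_force: [-0.2, -0.5, -3.1]
gripper_width: 0.687
gripper_force: 30.0
```

Emit:
servo_tool --pt "0.001 0.025 0" --pt "0.001 0.049 0" --pt "0.002 0.073 -0.001" --pt "0.003 0.097 -0.001" --pt "0.004 0.121 -0.001" --spin '[6.3, 12.7, 19.1, 25.5, 31.9]' --grip '[1, 1, 1, 1, 1]'

```text
time_s: 20.6
tcp_pos: [0.6014, 0.1947, 0.2108]
ee_rot: [[0.736, -0.677, -0.001], [-0.677, -0.736, -0.0], [-0.001, 0.001, -1.0]]
wrist_force: [1.6, -0.8, -1.0]
gripper_width: 0.684
gripper_force: 30.0
```

Emit:
servo_tool --pt "0.013 0.02 -0.001" --pt "0.026 0.04 -0.001" --pt "0.04 0.06 -0.001" --pt "0.053 0.081 -0.002" --pt "0.067 0.101 -0.002" --spin '[6.3, 12.7, 19.1, 25.5, 31.9]' --grip '[1, 1, 1, 1, 1]'

```text
time_s: 21.02
tcp_pos: [0.5829, 0.0749, 0.213]
ee_rot: [[0.267, -0.964, -0.001], [-0.964, -0.267, -0.0], [-0.0, 0.001, -1.0]]
wrist_force: [-0.5, -1.0, -1.5]
gripper_width: 0.689
gripper_force: 30.0
```

Emit:
servo_tool --pt "0.021 0.01 0" --pt "0.043 0.02 -0.001" --pt "0.0653 0.0298 -0.001" --pt "0.0653 0.0298 -0.001" --pt "0.0653 0.0298 -0.001" --spin '[6.3, 12.7, 19.1, 19.1, 19.1]' --grip '[1, 1, 1, 1, 1]'

```text
time_s: 21.43
tcp_pos: [0.5724, 0.0041, 0.2141]
ee_rot: [[-0.058, -0.998, -0.001], [-0.998, 0.058, 0.0], [0.0, 0.001, -1.0]]
wrist_force: [0.8, -0.0, -1.0]
gripper_width: 0.677
gripper_force: 30.0
```

Run:
```python
from h import *
state()
d=capture("wrist");D=d["pixels"];cv2.imwrite("pics/w3.png",D[90:330,150:420])
W,px=cloud("top");plates(["red","cover"],W)
from plan import *
place(2,180)
plan([(601.8,-212,150,.7,0)])
```

```text
t 21.4 tcp [572.4   4.1 214.1] yaw x -93.35 tilt [-0.0011  0.     -1.    ] F [ 0.8 -0.  -1. ] w 0.677 gf 30.0 j [ 17.  18. -10.  -0. -62. -20.]
red [ 6.011e+02 -2.115e+02  1.104e+02  6.200e+01  6.000e-01  1.230e+01
  7.680e+02]
cover [ 460.8 -198.6  110.1   60.5  -11.1   12.5  815. ]
[[0.0,0.0,0.028],[0.0,0.0,0.055],[0.0,0.0,0.083],[0.0,0.0,0.111],[0.0,0.0,0.116]] [-0.0, -0.0, 0.0, 0.0, 0.0] [1, 1, 1, 1, 1]
[[0.0,0.0,0.0047],[0.0,0.0,0.0047],[0.0,0.0,0.0047],[0.0,0.0,0.0047],[0.0,0.0,0.0047]] [0.0, 0.0, 0.0, 0.0, 0.0] [1, 1, 1, 1, 1]
end [572.5   5.5  94.3] -93.3
[[0.0,0.0,0.001],[0.0,0.0,0.002],[0.0,0.0,0.004],[0.0,0.0,0.005],[0.0,0.0,0.006]] [-0.0, -0.0, 0.0, 0.0, 0.0] [1, 1, 1, 1, 1]
[[0.0,0.0,0.0],[0.0,0.0,0.0],[0.0,0.0,0.0],[0.0,0.0,0.0],[0.0,0.0,0.0]] [0.0, 0.0, 0.0, 0.0, 0.0] [0, 0, 0, 0, 0]
[[0.0,0.0,0.0],[0.0,0.0,0.0],[0.0,0.0,0.0],[0.0,0.0,0.0],[0.0,0.0,0.0]] [0.0, 0.0, 0.0, 0.0, 0.0] [0, 0, 0, 0, 0]
end [572.5   5.5  88.3] -93.3
[[0.0,0.0,-0.004],[0.0,0.0,-0.008],[0.0,0.0,-0.036],[0.0,0.0,-0.064],[0.0,0.0,-0.0917]] [-0.0, 0.0, 0.0, 0.0, 0.0] [0, 0, 0, 0, 0]
end [572.5   5.5 180. ] -93.3
[[0.015,-0.003,0.002],[0.031,-0.006,0.004],[0.046,-0.009,0.006],[0.062,-0.012,0.009],[0.077,-0.015,0.011]] [-6.7, -13.4, -20.1, -26.9, -33.6] [0, 0, 0, 0, 0]
[[0.014,0.006,0.002],[0.029,0.012,0.004],[0.043,0.018,0.006],[0.058,0.024,0.008],[0.072,0.03,0.01]] [-6.7, -13.4, -20.1, -26.8, -33.5] [0, 0, 0, 0, 0]
[[0.009,0.013,0.003],[0.018,0.026,0.005],[0.026,0.039,0.007],[0.035,0.0524,0.009],[0.035,0.0524,0.009]] [-6.8, -13.5, -20.2, -26.9, -26.9] [0, 0, 0, 0, 0]
end [ 601.8 -212.   150. ] 0.7
```

View pics/w3.png

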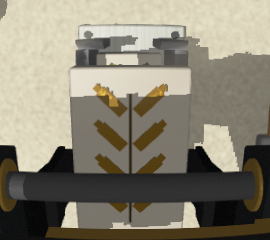

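The yellow specimen is held, centred on column 130 of the crop, which lines up with the posts. I'm placing it and moving on to red.

Emit:
servo_tool --pt "0 0 0.028" --pt "0 0 0.055" --pt "0 0 0.083" --pt "0 0 0.111" --pt "0 0 0.116" --spin '[0, 0, 0, 0, 0]' --grip '[1, 1, 1, 1, 1]'

```text
time_s: 21.95
tcp_pos: [0.5697, 0.0057, 0.0935]
ee_rot: [[-0.056, -0.998, -0.01], [-0.998, 0.056, -0.001], [0.002, 0.01, -1.0]]
wrist_force: [-1.2, -0.8, 0.0]
gripper_width: 0.684
gripper_force: 30.0
```

Emit:
servo_tool --pt "0 0 0.0047" --pt "0 0 0.0057" --pt "0 0 0.0067" --pt "0 0 0.0087" --pt "0 0 0.0107" --spin '[0, 0, 0, 0, 0]' --grip '[1, 1, 1, 1, 1]'

```text
time_s: 22.37
tcp_pos: [0.5739, 0.0055, 0.0892]
ee_rot: [[-0.057, -0.998, 0.003], [-0.998, 0.057, 0.001], [-0.001, -0.003, -1.0]]
wrist_force: [0.5, 0.9, -0.7]
gripper_width: 0.684
gripper_force: 30.0
```

Emit:
servo_tool --pt "0 0 0" --pt "0 0 0" --pt "0 0 0" --pt "0 0 0" --pt "0 0 0" --spin '[0, 0, 0, 0, 0]' --grip '[0, 0, 0, 0, 0]'

```text
time_s: 22.78
tcp_pos: [0.5731, 0.0052, 0.0881]
ee_rot: [[-0.057, -0.998, 0.001], [-0.998, 0.057, 0.0], [-0.0, -0.001, -1.0]]
wrist_force: [-0.3, 0.3, -1.3]
gripper_width: 0.954
gripper_force: 0.0
```

Emit:
servo_tool --pt "0 0 -0.004" --pt "0 0 -0.008" --pt "0 0 -0.036" --pt "0 0 -0.064" --pt "0 0 -0.0917" --spin '[0, 0, 0, 0, 0]' --grip '[0, 0, 0, 0, 0]'

```text
time_s: 23.2
tcp_pos: [0.5728, 0.0051, 0.1809]
ee_rot: [[-0.057, -0.998, -0.0], [-0.998, 0.057, -0.0], [0.0, 0.0, -1.0]]
wrist_force: [0.4, 0.1, -0.0]
gripper_width: 1.001
gripper_force: 0.0
```

Emit:
servo_tool --pt "0.015 -0.003 0.002" --pt "0.031 -0.006 0.004" --pt "0.046 -0.009 0.006" --pt "0.062 -0.012 0.009" --pt "0.077 -0.015 0.011" --spin '[-6.7, -13.4, -20.1, -26.9, -33.6]' --grip '[0, 0, 0, 0, 0]'

```text
time_s: 23.62
tcp_pos: [0.5836, -0.0732, 0.169]
ee_rot: [[0.51, -0.86, 0.001], [-0.86, -0.51, 0.0], [0.0, -0.001, -1.0]]
wrist_force: [-0.1, -0.1, -0.6]
gripper_width: 1.001
gripper_force: 0.0
```

Emit:
servo_tool --pt "0.014 0.006 0.002" --pt "0.029 0.012 0.004" --pt "0.043 0.018 0.006" --pt "0.058 0.024 0.008" --pt "0.072 0.03 0.01" --spin '[-6.7, -13.4, -20.1, -26.8, -33.5]' --grip '[0, 0, 0, 0, 0]'

```text
time_s: 24.03
tcp_pos: [0.5942, -0.1507, 0.159]
ee_rot: [[0.9, -0.436, 0.001], [-0.436, -0.9, -0.0], [0.001, -0.0, -1.0]]
wrist_force: [0.5, -0.3, 0.3]
gripper_width: 0.997
gripper_force: 0.0
```

Emit:
servo_tool --pt "0.009 0.013 0.003" --pt "0.018 0.026 0.005" --pt "0.026 0.039 0.007" --pt "0.035 0.0524 0.009" --pt "0.035 0.0524 0.009" --spin '[-6.8, -13.5, -20.2, -26.9, -26.9]' --grip '[0, 0, 0, 0, 0]'

```text
time_s: 24.45
tcp_pos: [0.6023, -0.2145, 0.1494]
ee_rot: [[1.0, 0.013, -0.0], [0.013, -1.0, -0.0], [-0.0, 0.0, -1.0]]
wrist_force: [-0.1, -0.2, -0.5]
gripper_width: 1.001
gripper_force: 0.0
```

Run:
```python
from h import *
state()
for c in("top","scene"):
    W,px=cloud(c);plates(["red","cover"],W)
    try: print("well",rect(W,(.572,.006),.068,.06,.08))
    except Exception as e: print(e)
from plan import *
x,y,a=601.8,-212,.7
plan([(x,y,50,a,0),(x,y,30,a,0,10,2)])
plan([(x,y,30,a,1,0,8)])
plan([(x,y,140,a,1,22),(*M,180,-93.3,1,33)])
```

```text
t 24.4 tcp [ 602.3 -214.5  149.4] yaw x 0.76 tilt [-2.e-04 -4.e-04 -1.e+00] F [-0.1 -0.2 -0.5] w 1.001 gf 0.0 j [ -5.  28.  -5.   0. -57.  96.]
red [ 5.804e+02 -2.124e+02  6.840e+01  6.000e+01  5.000e-01  1.240e+01
  4.570e+02]
cover [ 460.8 -198.4  110.4   60.4  -11.3   12.3  821. ]
well [575.7  34.5  71.4  63.9  80.5  69.7 512. ]
red [ 602.3 -211.6  114.1   61.3    1.2   11.9  782. ]
cover [ 466.9 -198.7  105.4   60.4  -11.    11.9  377. ]
well [575.    5.3 128.3  83.3  86.3  69.4 611. ]
[[0.0,0.0,0.033],[0.0,0.0,0.067],[0.0,0.0,0.1],[0.0,0.0,0.11],[0.0,0.0,0.12]] [0.0, 0.0, 0.0, 0.0, 0.0] [0, 0, 0, 0, 0]
[[0.0,0.0,0.0],[0.0,0.0,0.0],[0.0,0.0,0.0],[0.0,0.0,0.0],[0.0,0.0,0.0]] [0.0, 0.0, 0.0, 0.0, 0.0] [0, 0, 0, 0, 0]
end [ 601.8 -212.    30. ] 0.7
[[0.0,0.0,0.0],[0.0,0.0,0.0],[0.0,0.0,0.0],[0.0,0.0,0.0],[0.0,0.0,0.0]] [0.0, 0.0, 0.0, 0.0, 0.0] [1, 1, 1, 1, 1]
[[0.0,0.0,0.0],[0.0,0.0,0.0],[0.0,0.0,0.0],[0.0,0.0,0.0],[0.0,0.0,0.0]] [0.0, 0.0, 0.0, 0.0, 0.0] [1, 1, 1, 1, 1]
end [ 601.8 -212.    30. ] 0.7
[[0.0,0.0,-0.018],[0.0,0.0,-0.037],[0.0,0.0,-0.055],[0.0,0.0,-0.073],[0.0,0.0,-0.092]] [0.0, 0.0, 0.0, 0.0, 0.0] [1, 1, 1, 1, 1]
[[0.0,0.0,-0.018],[-0.002,-0.016,-0.021],[-0.004,-0.031,-0.024],[-0.006,-0.047,-0.027],[-0.008,-0.062,-0.029]] [0.0, 6.7, 13.4, 20.1, 26.9] [1, 1, 1, 1, 1]
[[-0.008,-0.013,-0.003],[-0.017,-0.026,-0.006],[-0.026,-0.039,-0.009],[-0.035,-0.052,-0.012],[-0.043,-0.065,-0.015]] [6.7, 13.4, 20.1, 26.8, 33.5] [1, 1, 1, 1, 1]
[[-0.015,-0.006,-0.003],[-0.03,-0.012,-0.005],[-0.044,-0.018,-0.008],[-0.059,-0.024,-0.011],[-0.073,-0.0303,-0.014]] [6.7, 13.5, 20.2, 26.9, 33.6] [1, 1, 1, 1, 1]
end [572.5   5.5 180. ] -93.3
```

Emit:
servo_tool --pt "0 0 0.033" --pt "0 0 0.067" --pt "0 0 0.1" --pt "0 0 0.11" --pt "0 0 0.12" --spin '[0, 0, 0, 0, 0]' --grip '[0, 0, 0, 0, 0]'

```text
time_s: 24.97
tcp_pos: [0.6019, -0.2116, 0.0284]
ee_rot: [[1.0, 0.013, -0.002], [0.013, -1.0, -0.0], [-0.002, 0.0, -1.0]]
wrist_force: [0.1, 0.5, 1.7]
gripper_width: 0.997
gripper_force: 0.0
```

Emit:
servo_tool --pt "0 0 0" --pt "0 0 0" --pt "0 0 0" --pt "0 0 0" --pt "0 0 0" --spin '[0, 0, 0, 0, 0]' --grip '[0, 0, 1, 1, 1]'

```text
time_s: 25.38
tcp_pos: [0.6033, -0.2124, 0.0312]
ee_rot: [[1.0, 0.013, 0.003], [0.013, -1.0, -0.0], [0.003, 0.0, -1.0]]
wrist_force: [-0.2, 0.0, 0.7]
gripper_width: 0.853
gripper_force: 0.0
```

Emit:
servo_tool --pt "0 0 0" --pt "0 0 0" --pt "0 0 0" --pt "0 0 0" --pt "0 0 0" --spin '[0, 0, 0, 0, 0]' --grip '[1, 1, 1, 1, 1]'

```text
time_s: 25.8
tcp_pos: [0.6026, -0.2123, 0.0301]
ee_rot: [[1.0, 0.013, 0.001], [0.013, -1.0, -0.0], [0.001, 0.0, -1.0]]
wrist_force: [-0.8, 0.4, 3.6]
gripper_width: 0.683
gripper_force: 30.0
```

Emit:
servo_tool --pt "0 0 -0.018" --pt "0 0 -0.037" --pt "0 0 -0.055" --pt "0 0 -0.073" --pt "0 0 -0.092" --spin '[0, 0, 0, 0, 0]' --grip '[1, 1, 1, 1, 1]'

```text
time_s: 26.22
tcp_pos: [0.6016, -0.2122, 0.1214]
ee_rot: [[1.0, 0.012, -0.002], [0.012, -1.0, 0.001], [-0.002, -0.001, -1.0]]
wrist_force: [0.4, 0.5, -0.3]
gripper_width: 0.684
gripper_force: 30.0
```

Emit:
servo_tool --pt "0 0 -0.018" --pt "-0.002 -0.016 -0.021" --pt "-0.004 -0.031 -0.024" --pt "-0.006 -0.047 -0.027" --pt "-0.008 -0.062 -0.029" --spin '[0, 6.7, 13.4, 20.1, 26.9]' --grip '[1, 1, 1, 1, 1]'

```text
time_s: 26.63
tcp_pos: [0.593, -0.1497, 0.1502]
ee_rot: [[0.895, -0.447, -0.001], [-0.447, -0.895, 0.0], [-0.001, 0.0, -1.0]]
wrist_force: [0.1, -0.8, -0.3]
gripper_width: 0.685
gripper_force: 30.0
```

Emit:
servo_tool --pt "-0.008 -0.013 -0.003" --pt "-0.017 -0.026 -0.006" --pt "-0.026 -0.039 -0.009" --pt "-0.035 -0.052 -0.012" --pt "-0.043 -0.065 -0.015" --spin '[6.7, 13.4, 20.1, 26.8, 33.5]' --grip '[1, 1, 1, 1, 1]'

```text
time_s: 27.05
tcp_pos: [0.5828, -0.0723, 0.1649]
ee_rot: [[0.5, -0.866, -0.002], [-0.866, -0.5, 0.0], [-0.001, 0.001, -1.0]]
wrist_force: [-0.2, -0.2, -1.2]
gripper_width: 0.682
gripper_force: 30.0
```

Emit:
servo_tool --pt "-0.015 -0.006 -0.003" --pt "-0.03 -0.012 -0.005" --pt "-0.044 -0.018 -0.008" --pt "-0.059 -0.024 -0.011" --pt "-0.073 -0.0303 -0.014" --spin '[6.7, 13.5, 20.2, 26.9, 33.6]' --grip '[1, 1, 1, 1, 1]'

```text
time_s: 27.47
tcp_pos: [0.5722, 0.006, 0.1789]
ee_rot: [[-0.063, -0.998, -0.002], [-0.998, 0.063, -0.0], [0.0, 0.002, -1.0]]
wrist_force: [0.3, 0.5, 0.0]
gripper_width: 0.686
gripper_force: 30.0
```

Run:
```python
from h import *
state()
d=capture("wrist");D=d["pixels"];cv2.imwrite("pics/w4.png",D[90:330,150:420])
W,px=cloud("top");plates(["cover"],W)
from plan import *
place(3,180)
plan([(461.5,-198.5,150,-11,0)])
```

```text
t 27.5 tcp [572.2   6.  178.9] yaw x -93.61 tilt [-0.0015 -0.     -1.    ] F [0.3 0.5 0. ] w 0.686 gf 30.0 j [ 17.  20. -13.  -0. -57. -20.]
cover [ 460.7 -198.8  110.    61.8  -10.6   12.3  821. ]
[[0.0,0.0,0.021],[0.0,0.0,0.042],[0.0,0.0,0.064],[0.0,0.0,0.069],[0.0,0.0,0.0737]] [-0.0, 0.0, 0.0, 0.0, 0.0] [1, 1, 1, 1, 1]
[[0.0,0.0,0.0],[0.0,0.0,0.0],[0.0,0.0,0.0],[0.0,0.0,0.0],[0.0,0.0,0.0]] [0.0, 0.0, 0.0, 0.0, 0.0] [1, 1, 1, 1, 1]
end [572.5   5.5 106.3] -93.3
[[0.0,0.0,0.001],[0.0,0.0,0.002],[0.0,0.0,0.004],[0.0,0.0,0.005],[0.0,0.0,0.006]] [-0.0, -0.0, 0.0, 0.0, 0.0] [1, 1, 1, 1, 1]
[[0.0,0.0,0.0],[0.0,0.0,0.0],[0.0,0.0,0.0],[0.0,0.0,0.0],[0.0,0.0,0.0]] [0.0, 0.0, 0.0, 0.0, 0.0] [0, 0, 0, 0, 0]
[[0.0,0.0,0.0],[0.0,0.0,0.0],[0.0,0.0,0.0],[0.0,0.0,0.0],[0.0,0.0,0.0]] [0.0, 0.0, 0.0, 0.0, 0.0] [0, 0, 0, 0, 0]
end [572.5   5.5 100.3] -93.3
[[0.0,0.0,-0.004],[0.0,0.0,-0.008],[0.0,0.0,-0.044],[0.0,0.0,-0.0797],[0.0,0.0,-0.0797]] [-0.0, 0.0, 0.0, 0.0, 0.0] [0, 0, 0, 0, 0]
end [572.5   5.5 180. ] -93.3
[[0.016,0.008,0.002],[0.032,0.015,0.005],[0.048,0.023,0.007],[0.065,0.03,0.009],[0.081,0.038,0.012]] [-6.3, -12.7, -19.0, -25.3, -31.7] [0, 0, 0, 0, 0]
[[0.01,0.015,0.002],[0.019,0.03,0.004],[0.029,0.045,0.006],[0.039,0.06,0.009],[0.049,0.075,0.011]] [-6.3, -12.6, -18.9, -25.3, -31.6] [0, 0, 0, 0, 0]
[[0.0,0.017,0.002],[0.001,0.035,0.005],[0.001,0.0532,0.007],[0.001,0.0532,0.007],[0.001,0.0532,0.007]] [-6.3, -12.7, -19.0, -19.0, -19.0] [0, 0, 0, 0, 0]
end [ 461.5 -198.5  150. ] -11.0
```

View pics/w4.png

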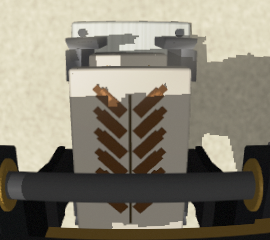

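Red is held and aligned, same crop as before. I'm placing it and going to the cover.

Emit:
servo_tool --pt "0 0 0.021" --pt "0 0 0.042" --pt "0 0 0.064" --pt "0 0 0.069" --pt "0 0 0.0737" --spin '[0, 0, 0, 0, 0]' --grip '[1, 1, 1, 1, 1]'

```text
time_s: 27.98
tcp_pos: [0.5722, 0.0045, 0.1044]
ee_rot: [[-0.056, -0.998, -0.003], [-0.998, 0.056, -0.001], [0.001, 0.003, -1.0]]
wrist_force: [-1.4, -0.2, 0.1]
gripper_width: 0.684
gripper_force: 30.0
```

Emit:
servo_tool --pt "0 0 0.0" --pt "0 0 0.001" --pt "0 0 0.002" --pt "0 0 0.004" --pt "0 0 0.006" --spin '[0, 0, 0, 0, 0]' --grip '[1, 1, 1, 1, 1]'

```text
time_s: 28.4
tcp_pos: [0.5734, 0.0053, 0.1006]
ee_rot: [[-0.057, -0.998, 0.002], [-0.998, 0.057, 0.0], [-0.001, -0.002, -1.0]]
wrist_force: [-0.6, 0.4, -1.3]
gripper_width: 0.682
gripper_force: 30.0
```

Emit:
servo_tool --pt "0 0 0" --pt "0 0 0" --pt "0 0 0" --pt "0 0 0" --pt "0 0 0" --spin '[0, 0, 0, 0, 0]' --grip '[0, 0, 0, 0, 0]'

```text
time_s: 28.82
tcp_pos: [0.5731, 0.0053, 0.1001]
ee_rot: [[-0.057, -0.998, 0.0], [-0.998, 0.057, 0.0], [-0.0, -0.0, -1.0]]
wrist_force: [0.2, -0.5, 0.4]
gripper_width: 0.957
gripper_force: 0.0
```

Emit:
servo_tool --pt "0 0 -0.004" --pt "0 0 -0.008" --pt "0 0 -0.044" --pt "0 0 -0.0797" --pt "0 0 -0.0797" --spin '[0, 0, 0, 0, 0]' --grip '[0, 0, 0, 0, 0]'

```text
time_s: 29.23
tcp_pos: [0.5774, 0.0057, 0.1877]
ee_rot: [[-0.055, -0.998, 0.015], [-0.998, 0.055, 0.001], [-0.002, -0.015, -1.0]]
wrist_force: [1.1, -0.3, 0.7]
gripper_width: 0.998
gripper_force: 0.0
```

Emit:
servo_tool --pt "0.016 0.008 0.002" --pt "0.032 0.015 0.005" --pt "0.048 0.023 0.007" --pt "0.065 0.03 0.009" --pt "0.081 0.038 0.012" --spin '[-6.3, -12.7, -19.0, -25.3, -31.7]' --grip '[0, 0, 0, 0, 0]'

```text
time_s: 29.65
tcp_pos: [0.5303, -0.0742, 0.1682]
ee_rot: [[0.481, -0.877, 0.002], [-0.877, -0.481, 0.0], [0.001, -0.002, -1.0]]
wrist_force: [-0.1, 0.9, 0.4]
gripper_width: 1.002
gripper_force: 0.0
```

Emit:
servo_tool --pt "0.01 0.015 0.002" --pt "0.019 0.03 0.004" --pt "0.029 0.045 0.006" --pt "0.039 0.06 0.009" --pt "0.049 0.075 0.011" --spin '[-6.3, -12.6, -18.9, -25.3, -31.6]' --grip '[0, 0, 0, 0, 0]'

```text
time_s: 30.07
tcp_pos: [0.4874, -0.153, 0.1569]
ee_rot: [[0.869, -0.495, 0.001], [-0.495, -0.869, -0.0], [0.001, -0.0, -1.0]]
wrist_force: [-0.1, -0.3, 0.1]
gripper_width: 1.002
gripper_force: 0.0
```

Emit:
servo_tool --pt "0 0.017 0.002" --pt "0.001 0.035 0.005" --pt "0.001 0.0532 0.007" --pt "0.001 0.0532 0.007" --pt "0.001 0.0532 0.007" --spin '[-6.3, -12.7, -19.0, -19.0, -19.0]' --grip '[0, 0, 0, 0, 0]'

```text
time_s: 30.48
tcp_pos: [0.4619, -0.1994, 0.1499]
ee_rot: [[0.981, -0.194, 0.001], [-0.194, -0.981, -0.0], [0.001, 0.0, -1.0]]
wrist_force: [0.4, 0.5, -0.1]
gripper_width: 1.001
gripper_force: 0.0
```

Run:
```python
from h import *
state()
for c in("top","scene"):
    W,px=cloud(c);plates(["cover"],W)
    try: print("well",rect(W,(.572,.006),.068,.07,.09))
    except Exception as e: print(e)
from plan import *
x,y,a=461.5,-198.5,-11
plan([(x,y,50,a,0),(x,y,30,a,0,10,2)])
plan([(x,y,30,a,1,0,8)])
plan([(x,y,140,a,1,22),(*M,180,-93.3,1,33)])
```

```text
t 30.5 tcp [ 461.9 -199.4  149.9] yaw x -11.16 tilt [ 8.e-04 -2.e-04 -1.e+00] F [ 0.4  0.5 -0.1] w 1.001 gf 0.0 j [ -5.  16. -24.   0. -50.  84.]
cover [ 430.8 -192.7   60.3   49.1   78.5   12.2  366. ]
well [577.2  48.   64.2  42.8 -12.   81.4 250. ]
cover [ 461.9 -197.9  114.3   60.4  -10.8   12.   586. ]
well [576.5   6.6 126.7  84.9  88.7  81.3 668. ]
[[0.0,0.0,0.033],[0.0,0.0,0.067],[0.0,0.0,0.1],[0.0,0.0,0.11],[0.0,0.0,0.12]] [0.0, 0.0, 0.0, 0.0, 0.0] [0, 0, 0, 0, 0]
[[0.0,0.0,0.0],[0.0,0.0,0.0],[0.0,0.0,0.0],[0.0,0.0,0.0],[0.0,0.0,0.0]] [0.0, 0.0, 0.0, 0.0, 0.0] [0, 0, 0, 0, 0]
end [ 461.5 -198.5   30. ] -11.0
[[0.0,0.0,0.0],[0.0,0.0,0.0],[0.0,0.0,0.0],[0.0,0.0,0.0],[0.0,0.0,0.0]] [0.0, 0.0, 0.0, 0.0, 0.0] [1, 1, 1, 1, 1]
[[0.0,0.0,0.0],[0.0,0.0,0.0],[0.0,0.0,0.0],[0.0,0.0,0.0],[0.0,0.0,0.0]] [0.0, 0.0, 0.0, 0.0, 0.0] [1, 1, 1, 1, 1]
end [ 461.5 -198.5   30. ] -11.0
[[0.0,0.0,-0.018],[0.0,0.0,-0.037],[0.0,0.0,-0.055],[0.0,0.0,-0.073],[0.0,0.0,-0.092]] [0.0, 0.0, 0.0, 0.0, 0.0] [1, 1, 1, 1, 1]
[[0.0,0.0,-0.018],[0.005,-0.017,-0.021],[0.011,-0.034,-0.024],[0.016,-0.051,-0.027],[0.022,-0.068,-0.03]] [0.0, 6.3, 12.7, 19.0, 25.3] [1, 1, 1, 1, 1]
[[-0.003,-0.018,-0.003],[-0.005,-0.035,-0.006],[-0.008,-0.053,-0.01],[-0.01,-0.071,-0.013],[-0.012,-0.088,-0.016]] [6.4, 12.7, 19.0, 25.3, 31.7] [1, 1, 1, 1, 1]
[[-0.012,-0.014,-0.003],[-0.023,-0.028,-0.006],[-0.035,-0.042,-0.009],[-0.0461,-0.0553,-0.012],[-0.0461,-0.0553,-0.012]] [6.3, 12.6, 19.0, 25.3, 25.3] [1, 1, 1, 1, 1]
end [572.5   5.5 180. ] -93.3
```

Emit:
servo_tool --pt "0 0 0.033" --pt "0 0 0.067" --pt "0 0 0.1" --pt "0 0 0.11" --pt "0 0 0.12" --spin '[0, 0, 0, 0, 0]' --grip '[0, 0, 0, 0, 0]'

```text
time_s: 31.0
tcp_pos: [0.4621, -0.1983, 0.0285]
ee_rot: [[0.982, -0.19, -0.002], [-0.19, -0.982, -0.0], [-0.002, 0.0, -1.0]]
wrist_force: [0.7, -0.8, 0.6]
gripper_width: 0.999
gripper_force: 0.0
```

Emit:
servo_tool --pt "0 0 0" --pt "0 0 0" --pt "0 0 0" --pt "0 0 0" --pt "0 0 0" --spin '[0, 0, 0, 0, 0]' --grip '[0, 0, 1, 1, 1]'

```text
time_s: 31.42
tcp_pos: [0.4629, -0.1989, 0.0308]
ee_rot: [[0.982, -0.19, 0.003], [-0.19, -0.982, -0.0], [0.003, -0.0, -1.0]]
wrist_force: [-0.7, 0.7, -0.8]
gripper_width: 0.854
gripper_force: 0.0
```

Emit:
servo_tool --pt "0 0 0" --pt "0 0 0" --pt "0 0 0" --pt "0 0 0" --pt "0 0 0" --spin '[0, 0, 0, 0, 0]' --grip '[1, 1, 1, 1, 1]'

```text
time_s: 31.83
tcp_pos: [0.4623, -0.1989, 0.03]
ee_rot: [[0.982, -0.19, 0.001], [-0.19, -0.982, -0.0], [0.001, 0.0, -1.0]]
wrist_force: [-0.9, 0.7, 5.3]
gripper_width: 0.683
gripper_force: 30.0
```

Emit:
servo_tool --pt "0 0 -0.018" --pt "0 0 -0.037" --pt "0 0 -0.055" --pt "0 0 -0.073" --pt "0 0 -0.092" --spin '[0, 0, 0, 0, 0]' --grip '[1, 1, 1, 1, 1]'

```text
time_s: 32.25
tcp_pos: [0.4611, -0.1987, 0.1215]
ee_rot: [[0.982, -0.191, -0.002], [-0.191, -0.982, 0.001], [-0.002, -0.0, -1.0]]
wrist_force: [-0.2, -0.8, -1.9]
gripper_width: 0.684
gripper_force: 30.0
```

Emit:
servo_tool --pt "0 0 -0.018" --pt "0.005 -0.017 -0.021" --pt "0.011 -0.034 -0.024" --pt "0.016 -0.051 -0.027" --pt "0.022 -0.068 -0.03" --spin '[0, 6.3, 12.7, 19.0, 25.3]' --grip '[1, 1, 1, 1, 1]'

```text
time_s: 32.67
tcp_pos: [0.496, -0.1356, 0.151]
ee_rot: [[0.802, -0.597, -0.002], [-0.597, -0.802, 0.0], [-0.002, 0.001, -1.0]]
wrist_force: [-0.4, -0.4, -2.4]
gripper_width: 0.683
gripper_force: 30.0
```

Emit:
servo_tool --pt "-0.003 -0.018 -0.003" --pt "-0.005 -0.035 -0.006" --pt "-0.008 -0.053 -0.01" --pt "-0.01 -0.071 -0.013" --pt "-0.012 -0.088 -0.016" --spin '[6.4, 12.7, 19.0, 25.3, 31.7]' --grip '[1, 1, 1, 1, 1]'

```text
time_s: 33.08
tcp_pos: [0.5386, -0.0573, 0.1668]
ee_rot: [[0.37, -0.929, -0.002], [-0.929, -0.37, 0.0], [-0.001, 0.002, -1.0]]
wrist_force: [-0.1, -0.7, -1.8]
gripper_width: 0.684
gripper_force: 30.0
```

Emit:
servo_tool --pt "-0.012 -0.014 -0.003" --pt "-0.023 -0.028 -0.006" --pt "-0.035 -0.042 -0.009" --pt "-0.0461 -0.0553 -0.012" --pt "-0.0461 -0.0553 -0.012" --spin '[6.3, 12.6, 19.0, 25.3, 25.3]' --grip '[1, 1, 1, 1, 1]'

```text
time_s: 33.5
tcp_pos: [0.5743, 0.0075, 0.1791]
ee_rot: [[-0.058, -0.998, 0.001], [-0.998, 0.058, 0.0], [-0.0, -0.001, -1.0]]
wrist_force: [0.1, -1.0, -0.9]
gripper_width: 0.69
gripper_force: 30.0
```

Run:
```python
from h import *
state()
d=capture("wrist");D=d["pixels"];cv2.imwrite("pics/w5.png",D[90:330,150:420])
from plan import *
place(4,180)
plan([(*M,260,-93.3,0)])
```

```text
t 33.5 tcp [574.3   7.5 179.1] yaw x -93.31 tilt [ 9.e-04  4.e-04 -1.e+00] F [ 0.1 -1.  -0.9] w 0.69 gf 30.0 j [ 17.  20. -12.  -0. -57. -20.]
[[0.0,0.0,0.026],[0.0,0.0,0.052],[0.0,0.0,0.057],[0.0,0.0,0.0617],[0.0,0.0,0.0617]] [-0.0, 0.0, 0.0, 0.0, 0.0] [1, 1, 1, 1, 1]
end [572.5   5.5 118.3] -93.3
[[0.0,0.0,0.001],[0.0,0.0,0.002],[0.0,0.0,0.004],[0.0,0.0,0.005],[0.0,0.0,0.006]] [-0.0, -0.0, 0.0, 0.0, 0.0] [1, 1, 1, 1, 1]
[[0.0,0.0,0.0],[0.0,0.0,0.0],[0.0,0.0,0.0],[0.0,0.0,0.0],[0.0,0.0,0.0]] [0.0, 0.0, 0.0, 0.0, 0.0] [0, 0, 0, 0, 0]
[[0.0,0.0,0.0],[0.0,0.0,0.0],[0.0,0.0,0.0],[0.0,0.0,0.0],[0.0,0.0,0.0]] [0.0, 0.0, 0.0, 0.0, 0.0] [0, 0, 0, 0, 0]
end [572.5   5.5 112.3] -93.3
[[0.0,0.0,-0.004],[0.0,0.0,-0.008],[0.0,0.0,-0.038],[0.0,0.0,-0.0677],[0.0,0.0,-0.0677]] [-0.0, 0.0, 0.0, 0.0, 0.0] [0, 0, 0, 0, 0]
end [572.5   5.5 180. ] -93.3
[[0.0,0.0,-0.027],[0.0,0.0,-0.053],[0.0,0.0,-0.08],[0.0,0.0,-0.08],[0.0,0.0,-0.08]] [-0.0, 0.0, 0.0, 0.0, 0.0] [0, 0, 0, 0, 0]
end [572.5   5.5 260. ] -93.3
```

View pics/w5.png

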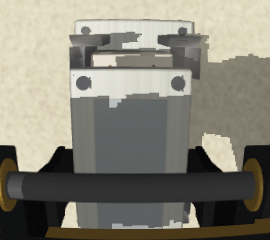

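Emit:
servo_tool --pt "0 0 0.026" --pt "0 0 0.052" --pt "0 0 0.057" --pt "0 0 0.0617" --pt "0 0 0.0617" --spin '[0, 0, 0, 0, 0]' --grip '[1, 1, 1, 1, 1]'

```text
time_s: 33.97
tcp_pos: [0.5725, 0.0047, 0.1173]
ee_rot: [[-0.057, -0.998, -0.002], [-0.998, 0.057, -0.001], [0.001, 0.002, -1.0]]
wrist_force: [-0.7, 0.3, -1.0]
gripper_width: 0.682
gripper_force: 30.0
```

Emit:
servo_tool --pt "0 0 0.0" --pt "0 0 0.001" --pt "0 0 0.002" --pt "0 0 0.004" --pt "0 0 0.006" --spin '[0, 0, 0, 0, 0]' --grip '[1, 1, 1, 1, 1]'

```text
time_s: 34.38
tcp_pos: [0.5732, 0.0053, 0.1123]
ee_rot: [[-0.057, -0.998, 0.001], [-0.998, 0.057, 0.0], [-0.0, -0.001, -1.0]]
wrist_force: [-0.5, 0.6, -1.0]
gripper_width: 0.687
gripper_force: 30.0
```

Emit:
servo_tool --pt "0 0 0" --pt "0 0 0" --pt "0 0 0" --pt "0 0 0" --pt "0 0 0" --spin '[0, 0, 0, 0, 0]' --grip '[0, 0, 0, 0, 0]'

```text
time_s: 34.8
tcp_pos: [0.5731, 0.0053, 0.1121]
ee_rot: [[-0.057, -0.998, 0.001], [-0.998, 0.057, 0.0], [-0.0, -0.001, -1.0]]
wrist_force: [-0.3, -0.4, -0.3]
gripper_width: 0.955
gripper_force: 0.0
```

Emit:
servo_tool --pt "0 0 -0.004" --pt "0 0 -0.008" --pt "0 0 -0.038" --pt "0 0 -0.0677" --pt "0 0 -0.0677" --spin '[0, 0, 0, 0, 0]' --grip '[0, 0, 0, 0, 0]'

```text
time_s: 35.22
tcp_pos: [0.5767, 0.0056, 0.1864]
ee_rot: [[-0.055, -0.998, 0.013], [-0.998, 0.055, 0.001], [-0.002, -0.013, -1.0]]
wrist_force: [1.4, 0.1, 0.2]
gripper_width: 0.999
gripper_force: 0.0
```

Emit:
servo_tool --pt "0 0 -0.027" --pt "0 0 -0.053" --pt "0 0 -0.08" --pt "0 0 -0.08" --pt "0 0 -0.08" --spin '[0, 0, 0, 0, 0]' --grip '[0, 0, 0, 0, 0]'

```text
time_s: 35.63
tcp_pos: [0.5737, 0.0055, 0.262]
ee_rot: [[-0.057, -0.998, 0.005], [-0.998, 0.057, 0.001], [-0.002, -0.005, -1.0]]
wrist_force: [0.7, -0.0, -0.1]
gripper_width: 1.002
gripper_force: 0.0
```

Emit:
servo_tool --pt "-0.037 0 0" --pt "-0.074 0 0" --pt "-0.111 0 0" --pt "-0.148 0 0" --pt "-0.185 0 0" --spin '[0, 0, 0, 0, 0]' --grip '[0, 0, 0, 0, 0]'

```text
time_s: 36.05
tcp_pos: [0.5827, 0.1913, 0.2584]
ee_rot: [[-0.057, -0.998, -0.002], [-0.998, 0.057, -0.001], [0.001, 0.002, -1.0]]
wrist_force: [1.4, -0.1, -0.4]
gripper_width: 1.002
gripper_force: 0.0
```

Emit:
servo_tool --pt "0 0 0" --pt "0 0 0" --pt "0 0 0" --pt "0 0 0" --pt "0 0 0" --spin '[0, 0, 0, 0, 0]' --grip '[0, 0, 0, 0, 0]'

```text
time_s: 36.47
tcp_pos: [0.5833, 0.1887, 0.2594]
ee_rot: [[-0.059, -0.998, -0.0], [-0.998, 0.059, -0.0], [0.0, 0.0, -1.0]]
wrist_force: [-0.6, -0.2, -0.4]
gripper_width: 1.001
gripper_force: 0.0
```

Run:
```python
from h import *
import json
json.dump(dict(p=[572.5-185*np.cos(np.radians(-93.3)),5.5-185*np.sin(np.radians(-93.3)),260],a=-93.3),open("cmd.json","w"));print(open("cmd.json").read())
s=state()
d=capture("wrist");cv2.imwrite("pics/w6.png",d["pixels"])
np.savez("w6.npz",**{k:d[k] for k in d},pos=s["tcp_pos"],rot=s["ee_rot"])
for c in("top","scene"):
    W,px=cloud(c)
    try: print("well",rect(W,(.572,.006),.068,.08,.1))
    except Exception as e: print(e)
    try: print("knob",rect(W,(.447,.333),.03,.05,.07)); print("hub",rect(W,(.383,.323),.04,.025,.04))
    except Exception as e: print(e)
```

```text
{"p": [583.14934498752, 190.19323607359524, 260], "a": -93.3}
t 36.5 tcp [583.3 188.7 259.4] yaw x -93.36 tilt [-4.e-04 -3.e-04 -1.e+00] F [-0.6 -0.2 -0.4] w 1.001 gf 0.0 j [ 33.  20.  -0.  -0. -69. -36.]
well [577.3   3.  121.9  70.9  85.3  93.5 980. ]
knob [447.4 333.7  20.1  19.5 -49.1  57.6  54. ]
hub [384.4 323.8  34.9  34.2 -80.2  31.  122. ]
well [576.2   7.7 128.5  84.7  88.6  93.1 736. ]
knob [452.1 330.7  18.3  18.1  36.7  57.6  25. ]
hub [386.1 324.   38.2  36.5 -83.3  30.7  73. ]
```

View pics/w6.png

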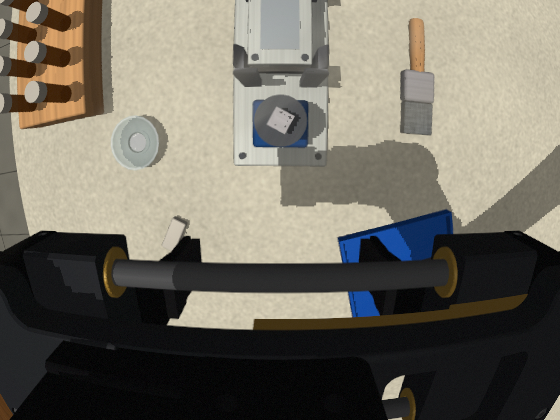

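```bash
cat >> h.py <<'E'
def wcloud(d,pos,rot):
    D=d["depth"];v,u=np.indices(D.shape);x=(u-d["cx"])/d["fx"];y=(v-d["cy"])/d["fy"];th=np.hypot(x,y)+1e-9
    k=np.tan(th)/th*D;C=np.stack([x*k,y*k,D],-1)
    H=d["hand_eye"];T=C@H[:3,:3].T+H[:3,3];W=T@np.array(rot).T+np.array(pos);W[D<=0]=np.nan;return W
E
python3 - <<'E'
from h import *
z=np.load("w6.npz");W=wcloud(z,z["pos"],z["rot"])
print("square center px",W[120,281],"table",W[200,190])
for a,b in((.127,.142),(.127,.16),(.142,.149),(.149,.156)):
    print(a,rect(W,(.579,.116),.02,a,b))
print("collar",rect(W,(.579,.116),.035,.118,.16),"tray part",)
I=z["pixels"][85:155,245:320];cv2.imwrite("pics/sq.png",cv2.resize(I,None,fx=7,fy=7,interpolation=cv2.INTER_CUBIC))
E
```

```text
square center px [0.57835269 0.115571   0.15351657] table [7.00514856e-01 2.05425652e-01 4.27800593e-04]
0.127 [5.677e+02 1.142e+02 1.900e+00 4.000e-01 6.050e+01 1.272e+02 3.000e+00]
0.127 [578.5 115.3  18.4  17.6 -40.5 151.6 427. ]
0.142 [578.7 115.3  16.3  15.6  57.2 147.2  92. ]
0.149 [579.1 115.1  13.9  13.7 -34.3 153.2 305. ]
collar [ 579.1  115.1   43.4   42.9  -74.6  126.1 2159. ] tray part
```

View pics/sq.png

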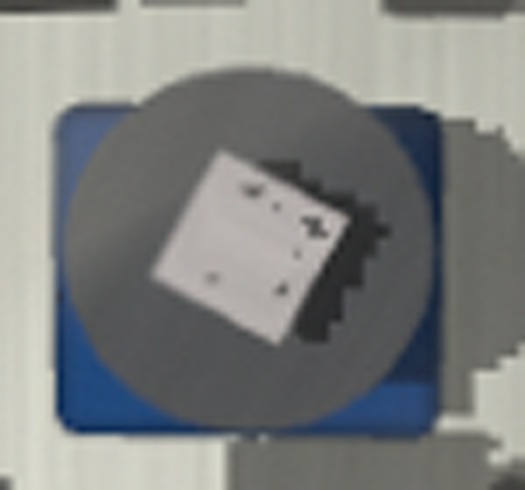

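Square sits at about (579,115.2) with its flats at roughly 58° (mod 90), read from the crop's corners (222,150), (350,215), (280,345). Cover top is at 93 mm, so it needs about 16.8 mm, or 2.1 turns. Next I fetch the crank.

Run:
```python
from plan import *
plan([(384.8,323.8,170,9,0,36,2)])
```

```text
[[-0.008,0.013,0.006],[-0.015,0.026,0.011],[-0.023,0.039,0.017],[-0.03,0.051,0.022],[-0.038,0.064,0.028]] [-6.4, -12.8, -19.2, -25.6, -32.0] [0, 0, 0, 0, 0]
[[-0.014,0.007,0.006],[-0.027,0.014,0.011],[-0.04,0.021,0.017],[-0.053,0.028,0.023],[-0.067,0.034,0.028]] [-6.4, -12.8, -19.1, -25.5, -31.9] [0, 0, 0, 0, 0]
[[-0.015,-0.001,0.006],[-0.03,-0.002,0.012],[-0.045,-0.003,0.017],[-0.06,-0.004,0.023],[-0.074,-0.005,0.028]] [-6.4, -12.8, -19.2, -25.6, -32.0] [0, 0, 0, 0, 0]
[[-0.0122,-0.0094,0.006],[-0.0122,-0.0094,0.006],[-0.0122,-0.0094,0.006],[-0.0122,-0.0094,0.006],[-0.0122,-0.0094,0.006]] [-6.4, -6.4, -6.4, -6.4, -6.4] [0, 0, 0, 0, 0]
end [384.8 323.8 170. ] 9.0
```

Emit:
servo_tool --pt "-0.008 0.013 0.006" --pt "-0.015 0.026 0.011" --pt "-0.023 0.039 0.017" --pt "-0.03 0.051 0.022" --pt "-0.038 0.064 0.028" --spin '[-6.4, -12.8, -19.2, -25.6, -32.0]' --grip '[0, 0, 0, 0, 0]'

```text
time_s: 37.03
tcp_pos: [0.5214, 0.2312, 0.2317]
ee_rot: [[0.485, -0.875, 0.001], [-0.875, -0.485, 0.0], [-0.0, -0.001, -1.0]]
wrist_force: [-0.1, 0.6, 0.5]
gripper_width: 0.994
gripper_force: 0.0
```

Emit:
servo_tool --pt "-0.014 0.007 0.006" --pt "-0.027 0.014 0.011" --pt "-0.04 0.021 0.017" --pt "-0.053 0.028 0.023" --pt "-0.067 0.034 0.028" --spin '[-6.4, -12.8, -19.1, -25.5, -31.9]' --grip '[0, 0, 0, 0, 0]'

```text
time_s: 37.45
tcp_pos: [0.4591, 0.2736, 0.2034]
ee_rot: [[0.874, -0.487, -0.0], [-0.487, -0.874, 0.0], [-0.0, -0.0, -1.0]]
wrist_force: [-0.3, -0.1, -0.4]
gripper_width: 0.998
gripper_force: 0.0
```

Emit:
servo_tool --pt "-0.015 -0.001 0.006" --pt "-0.03 -0.002 0.012" --pt "-0.045 -0.003 0.017" --pt "-0.06 -0.004 0.023" --pt "-0.074 -0.005 0.028" --spin '[-6.4, -12.8, -19.2, -25.6, -32.0]' --grip '[0, 0, 0, 0, 0]'

```text
time_s: 37.87
tcp_pos: [0.3972, 0.3145, 0.1755]
ee_rot: [[0.999, 0.051, 0.0], [0.051, -0.999, 0.0], [0.0, -0.0, -1.0]]
wrist_force: [0.4, 0.9, 0.1]
gripper_width: 1.005
gripper_force: 0.0
```

Emit:
servo_tool --pt "-0.0122 -0.0094 0.006" --pt "-0.0122 -0.0094 0.006" --pt "-0.0122 -0.0094 0.006" --pt "-0.0122 -0.0094 0.006" --pt "-0.0122 -0.0094 0.006" --spin '[-6.4, -6.4, -6.4, -6.4, -6.4]' --grip '[0, 0, 0, 0, 0]'

```text
time_s: 38.28
tcp_pos: [0.3857, 0.3232, 0.17]
ee_rot: [[0.988, 0.155, 0.001], [0.155, -0.988, 0.001], [0.001, -0.001, -1.0]]
wrist_force: [-0.6, 0.9, 0.2]
gripper_width: 1.002
gripper_force: 0.0
```

Run:
```python
from h import *
s=state()
d=capture("wrist");cv2.imwrite("pics/w7.png",d["pixels"])
W=wcloud(d,s["tcp_pos"],s["ee_rot"])
for n,c,r,a,b in(("knob",(.448,.333),.03,.045,.07),("hub",(.385,.324),.035,.024,.04),("arm",(.42,.328),.05,.012,.02)):
    try: print(n,rect(W,c,r,a,b))
    except Exception as e: print(n,e)
from plan import *
x,y,a=384.8,323.8,9
plan([(x,y,60,a,0),(x,y,36,a,0,10,2)])
plan([(x,y,36,a,1,0,13)])
```

```text
t 38.3 tcp [385.7 323.2 170. ] yaw x 8.92 tilt [ 6.e-04  7.e-04 -1.e+00] F [-0.6  0.9  0.2] w 1.002 gf 0.0 j [ 58.  15. -23.   0. -53.  40.]
knob [447.6 333.9  20.7  20.6  -5.   59.9 592. ]
hub [ 383.4  324.2   34.1   33.8  -80.9   33.8 1176. ]
arm [418.1 329.4  37.8  33.3   9.   15.9 743. ]
[[0.0,0.0,0.028],[0.0,0.0,0.055],[0.0,0.0,0.082],[0.0,0.0,0.11],[0.0,0.0,0.118]] [-0.0, 0.0, 0.0, 0.0, 0.0] [0, 0, 0, 0, 0]
[[0.0,0.0,0.008],[0.0,0.0,0.016],[0.0,0.0,0.016],[0.0,0.0,0.016],[0.0,0.0,0.016]] [0.0, 0.0, 0.0, 0.0, 0.0] [0, 0, 0, 0, 0]
end [384.8 323.8  36. ] 9.0
[[0.0,0.0,0.0],[0.0,0.0,0.0],[0.0,0.0,0.0],[0.0,0.0,0.0],[0.0,0.0,0.0]] [0.0, 0.0, 0.0, 0.0, 0.0] [1, 1, 1, 1, 1]
[[0.0,0.0,0.0],[0.0,0.0,0.0],[0.0,0.0,0.0],[0.0,0.0,0.0],[0.0,0.0,0.0]] [0.0, 0.0, 0.0, 0.0, 0.0] [1, 1, 1, 1, 1]
[[0.0,0.0,0.0],[0.0,0.0,0.0],[0.0,0.0,0.0],[0.0,0.0,0.0],[0.0,0.0,0.0]] [0.0, 0.0, 0.0, 0.0, 0.0] [1, 1, 1, 1, 1]
end [384.8 323.8  36. ] 9.0
```

View pics/w7.png

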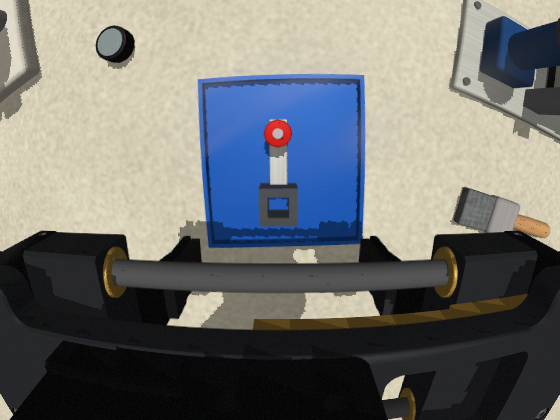

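The wrist view shows the hub at (278,205) and knob at (278,133), aligned with the tool. Correcting by about 2 mm, then gripping.

Emit:
servo_tool --pt "-0.002 0 0.028" --pt "-0.002 0 0.055" --pt "-0.002 0 0.082" --pt "-0.002 0 0.11" --pt "-0.002 0 0.118" --spin '[0, 0, 0, 0, 0]' --grip '[0, 0, 0, 0, 0]'

```text
time_s: 38.75
tcp_pos: [0.3821, 0.3207, 0.0482]
ee_rot: [[0.988, 0.154, -0.004], [0.154, -0.988, -0.006], [-0.005, 0.005, -1.0]]
wrist_force: [-0.2, -0.6, 0.5]
gripper_width: 0.998
gripper_force: 0.0
```

Emit:
servo_tool --pt "0 0 0.008" --pt "0 0 0.016" --pt "0 0 0.016" --pt "0 0 0.016" --pt "0 0 0.016" --spin '[0, 0, 0, 0, 0]' --grip '[0, 0, 0, 0, 1]'

```text
time_s: 39.17
tcp_pos: [0.3836, 0.3238, 0.0366]
ee_rot: [[0.988, 0.157, 0.001], [0.157, -0.988, 0.002], [0.002, -0.002, -1.0]]
wrist_force: [0.1, -0.2, 0.9]
gripper_width: 0.973
gripper_force: 0.0
```

Emit:
servo_tool --pt "0 0 0" --pt "0 0 0" --pt "0 0 0" --pt "0 0 0" --pt "0 0 0" --spin '[0, 0, 0, 0, 0]' --grip '[1, 1, 1, 1, 1]'

```text
time_s: 39.58
tcp_pos: [0.3831, 0.3232, 0.0358]
ee_rot: [[0.988, 0.157, 0.0], [0.157, -0.988, 0.0], [0.0, -0.0, -1.0]]
wrist_force: [0.0, 0.6, -0.3]
gripper_width: 0.628
gripper_force: 0.0
```

Emit:
servo_tool --pt "0 0 0" --pt "0 0 0" --pt "0 0 0" --pt "0 0 0" --pt "0 0 0" --spin '[0, 0, 0, 0, 0]' --grip '[1, 1, 1, 1, 1]'

```text
time_s: 40.0
tcp_pos: [0.3831, 0.3233, 0.0356]
ee_rot: [[0.988, 0.157, 0.0], [0.157, -0.988, 0.0], [0.0, -0.0, -1.0]]
wrist_force: [-0.6, 0.0, -0.5]
gripper_width: 0.391
gripper_force: 30.0
```

Emit:
servo_tool --pt "0 0 0" --pt "0 0 0" --pt "0 0 0" --pt "0 0 0" --pt "0 0 0" --spin '[0, 0, 0, 0, 0]' --grip '[1, 1, 1, 1, 1]'

```text
time_s: 40.42
tcp_pos: [0.3831, 0.3232, 0.0355]
ee_rot: [[0.988, 0.157, 0.0], [0.157, -0.988, 0.0], [0.0, -0.0, -1.0]]
wrist_force: [-0.9, 1.5, -1.2]
gripper_width: 0.392
gripper_force: 30.0
```

Run:
```python
from h import *
s=state()
from plan import *
c=load();c["p"][0]-=2*np.cos(np.radians(9));c["p"][1]-=2*np.sin(np.radians(9));json.dump(c,open("cmd.json","w"));x,y=c["p"][:2]
plan([(x,y,110,9,1,20),(x,y,230,9,1,30),(579,115.2,230,-32,1,33,2)])
```

```text
t 40.4 tcp [383.1 323.2  35.5] yaw x 9.04 tilt [ 1.e-04  2.e-04 -1.e+00] F [-0.9  1.5 -1.2] w 0.392 gf 30.0 j [ 59.  26. -31.   0. -33.  40.]
[[0.0,0.0,-0.018],[0.0,0.0,-0.037],[0.0,0.0,-0.056],[0.0,0.0,-0.074],[0.0,0.0,-0.104]] [-0.0, 0.0, 0.0, 0.0, 0.0] [1, 1, 1, 1, 1]
[[0.0,0.0,-0.03],[0.0,0.0,-0.06],[0.0,0.0,-0.09],[0.018,0.026,-0.09],[0.036,0.053,-0.09]] [0.0, 0.0, 0.0, 4.6, 9.1] [1, 1, 1, 1, 1]
[[0.022,0.023,0.0],[0.043,0.046,0.0],[0.065,0.069,0.0],[0.087,0.092,0.0],[0.109,0.115,0.0]] [4.6, 9.1, 13.7, 18.2, 22.8] [1, 1, 1, 1, 1]
[[0.029,0.013,0.0],[0.0581,0.0258,0.0],[0.0581,0.0258,0.0],[0.0581,0.0258,0.0],[0.0581,0.0258,0.0]] [4.5, 9.1, 9.1, 9.1, 9.1] [1, 1, 1, 1, 1]
end [579.  115.2 230. ] -32.0
```

Emit:
servo_tool --pt "0 0 -0.018" --pt "0 0 -0.037" --pt "0 0 -0.056" --pt "0 0 -0.074" --pt "0 0 -0.104" --spin '[0, 0, 0, 0, 0]' --grip '[1, 1, 1, 1, 1]'

```text
time_s: 40.83
tcp_pos: [0.3814, 0.3208, 0.1379]
ee_rot: [[0.988, 0.156, -0.005], [0.156, -0.988, -0.006], [-0.006, 0.005, -1.0]]
wrist_force: [0.1, 0.6, -3.0]
gripper_width: 0.386
gripper_force: 30.0
```

Emit:
servo_tool --pt "0 0 -0.03" --pt "0 0 -0.06" --pt "0 0 -0.09" --pt "0.018 0.026 -0.09" --pt "0.036 0.053 -0.09" --spin '[0, 0, 0, 4.6, 9.1]' --grip '[1, 1, 1, 1, 1]'

```text
time_s: 41.25
tcp_pos: [0.427, 0.2771, 0.2314]
ee_rot: [[1.0, -0.002, 0.002], [-0.002, -1.0, 0.003], [0.002, -0.003, -1.0]]
wrist_force: [0.5, 0.2, -3.9]
gripper_width: 0.387
gripper_force: 30.0
```

Emit:
servo_tool --pt "0.022 0.023 0" --pt "0.043 0.046 0" --pt "0.065 0.069 0" --pt "0.087 0.092 0" --pt "0.109 0.115 0" --spin '[4.6, 9.1, 13.7, 18.2, 22.8]' --grip '[1, 1, 1, 1, 1]'

```text
time_s: 41.67
tcp_pos: [0.5357, 0.1595, 0.2285]
ee_rot: [[0.92, -0.393, -0.003], [-0.393, -0.92, -0.001], [-0.002, 0.002, -1.0]]
wrist_force: [0.5, 0.2, -2.5]
gripper_width: 0.39
gripper_force: 30.0
```

Emit:
servo_tool --pt "0.029 0.013 0" --pt "0.0581 0.0258 0" --pt "0.0581 0.0258 0" --pt "0.0581 0.0258 0" --pt "0.0581 0.0258 0" --spin '[4.5, 9.1, 9.1, 9.1, 9.1]' --grip '[1, 1, 1, 1, 1]'

```text
time_s: 42.08
tcp_pos: [0.5783, 0.1146, 0.2284]
ee_rot: [[0.848, -0.53, -0.003], [-0.53, -0.848, -0.001], [-0.002, 0.002, -1.0]]
wrist_force: [1.0, 0.3, -2.4]
gripper_width: 0.387
gripper_force: 30.0
```

Run:
```python
from h import *
s=state()
d=capture("wrist");cv2.imwrite("pics/w8.png",d["pixels"])
W=wcloud(d,s["tcp_pos"],s["ee_rot"]);T=(W-np.array(s["tcp_pos"]))@np.array(s["ee_rot"])
b,g,r=[d["pixels"][...,i].astype(int) for i in range(3)]
m=(r>120)&(g<70)&(b<70)&(abs(T[...,0]-.065)<.03)&(abs(T[...,1])<.04)
p=T[m];print(len(p),np.round(cv2.minEnclosingCircle((p[:,:2]*1000).astype(np.float32)),1) if 0 else (np.round(p.min(0),4),np.round(p.max(0),4)))
m=(abs(T[...,0]-.04)<.012)&(abs(T[...,1])<.03)&(T[...,2]>-.01)&(T[...,2]<.06);p=T[m];print("arm",len(p),np.round(np.median(p,0),4))
```

```text
t 42.1 tcp [578.3 114.6 228.4] yaw x -31.99 tilt [-2.9e-03 -6.0e-04 -1.0e+00] F [ 1.   0.3 -2.4] w 0.387 gf 30.0 j [ 27.  19.  -6.  -0. -64.  31.]
1876 (array([ 0.0559, -0.0105, -0.0275]), array([ 0.0759,  0.0105, -0.0223]))
arm 1441 [0.0399 0.0001 0.0197]
```

View pics/w8.png

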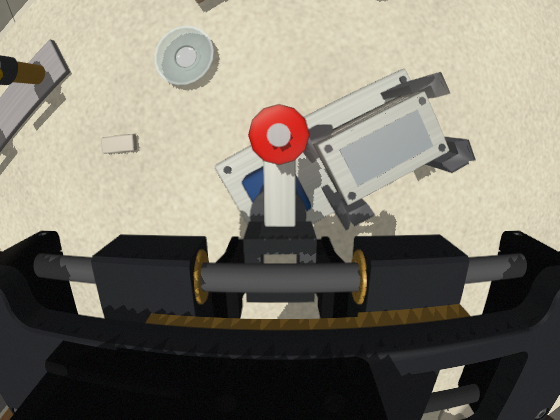

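The wrist view shows the cover in the well and the crank held. Its knob, at (279,135), sits 66 mm ahead of the TCP, and the square shows through the bore at (281,260). I'm lowering it.

Emit:
servo_tool --pt "-0.0005 0 0.012" --pt "-0.0005 0 0.024" --pt "-0.0005 0 0.034" --pt "-0.0005 0 0.04" --pt "-0.0005 0 0.042" --spin '[0, 0, 0, 0, 0]' --grip '[1, 1, 1, 1, 1]'

```text
time_s: 42.55
tcp_pos: [0.5778, 0.1156, 0.1863]
ee_rot: [[0.849, -0.528, -0.002], [-0.528, -0.849, -0.001], [-0.002, 0.002, -1.0]]
wrist_force: [-0.3, -0.8, -2.4]
gripper_width: 0.386
gripper_force: 30.0
```

Emit:
servo_tool --pt "0 0 0" --pt "0 0 0.002" --pt "0 0 0.004" --pt "0 0 0.007" --pt "0 0 0.01" --spin '[0, 0, 0, 0, 0]' --grip '[1, 1, 1, 1, 1]'

```text
time_s: 42.97
tcp_pos: [0.5791, 0.1152, 0.1777]
ee_rot: [[0.848, -0.53, 0.001], [-0.53, -0.848, 0.0], [0.0, -0.001, -1.0]]
wrist_force: [0.0, -0.3, -2.8]
gripper_width: 0.387
gripper_force: 30.0
```

```bash
python3 -c "
from h import *
state()"
```

```text
t 43.0 tcp [579.1 115.2 177.7] yaw x -31.97 tilt [ 7.e-04  4.e-04 -1.e+00] F [ 0.  -0.3 -2.8] w 0.387 gf 30.0 j [ 27.  22. -10.   0. -58.  31.]
```

Emit:
servo_tool --pt "0 0 0.002" --pt "0 0 0.004" --pt "0 0 0.006" --pt "0 0 0.008" --pt "0 0 0.01" --spin '[0, 0, 0, 0, 0]' --grip '[1, 1, 1, 1, 1]'

```text
time_s: 43.38
tcp_pos: [0.5789, 0.1152, 0.1674]
ee_rot: [[0.848, -0.53, 0.0], [-0.53, -0.848, -0.0], [0.0, 0.0, -1.0]]
wrist_force: [0.3, -0.3, -2.3]
gripper_width: 0.386
gripper_force: 30.0
```

```bash
python3 -c "
from h import *
state()"
```

```text
t 43.4 tcp [578.9 115.2 167.4] yaw x -31.97 tilt [ 0. -0. -1.] F [ 0.3 -0.3 -2.3] w 0.386 gf 30.0 j [ 27.  23. -11.   0. -56.  31.]
```

Emit:
servo_tool --pt "0 0 0.003" --pt "0 0 0.006" --pt "0 0 0.009" --pt "0 0 0.011" --pt "0 0 0.0125" --spin '[0, 0, 0, 0, 0]' --grip '[1, 1, 1, 1, 1]'

```text
time_s: 43.8
tcp_pos: [0.5787, 0.1151, 0.1555]
ee_rot: [[0.848, -0.529, -0.001], [-0.529, -0.848, -0.001], [-0.0, 0.001, -1.0]]
wrist_force: [-3.9, 0.9, 8.4]
gripper_width: 0.389
gripper_force: 30.0
```

Emit:
servo_tool --pt "0 0 0" --pt "0 0 0" --pt "0 0 0" --pt "0 0 0" --pt "0 0 0" --spin '[0, 0, 0, 0, 0]' --grip '[1, 0, 0, 0, 0]'

```text
time_s: 44.22
tcp_pos: [0.5792, 0.1153, 0.1553]
ee_rot: [[0.848, -0.529, 0.001], [-0.529, -0.848, 0.0], [0.001, -0.001, -1.0]]
wrist_force: [-0.7, -0.1, 0.3]
gripper_width: 0.605
gripper_force: 0.0
```

Emit:
servo_tool --pt "0 0 0" --pt "0 0 -0.02" --pt "0 0 -0.04" --pt "0 0 -0.06" --pt "0 0 -0.0745" --spin '[0, 0, 0, 0, 0]' --grip '[0, 0, 0, 0, 0]'

```text
time_s: 44.63
tcp_pos: [0.5795, 0.1153, 0.2315]
ee_rot: [[0.848, -0.529, 0.002], [-0.529, -0.848, 0.001], [0.002, -0.002, -1.0]]
wrist_force: [0.0, -0.9, 0.3]
gripper_width: 0.96
gripper_force: 0.0
```

Emit:
servo_tool --pt "0 0 0" --pt "0 0 0" --pt "0 0 0" --pt "0 0 0" --pt "0 0 0" --spin '[0, 0, 0, 0, 0]' --grip '[0, 0, 0, 0, 0]'

```text
time_s: 45.05
tcp_pos: [0.5784, 0.115, 0.2283]
ee_rot: [[0.848, -0.53, -0.002], [-0.53, -0.848, -0.001], [-0.001, 0.002, -1.0]]
wrist_force: [0.7, -0.5, 0.4]
gripper_width: 0.997
gripper_force: 0.0
```

```bash
cat >> h.py <<'E'
def knob():
    s=state();d=capture("wrist");W=wcloud(d,s["tcp_pos"],s["ee_rot"])
    b,g,r=[d["pixels"][...,i].astype(int) for i in range(3)]
    m=(r>120)&(g<70)&(b<70)&(np.hypot(W[...,0]-.579,W[...,1]-.115)<.1)
    p=W[m]*1000;t=p[p[:,2]>np.nanmax(p[:,2])-6]
    c,rad=cv2.minEnclosingCircle(t[:,:2].astype(np.float32))
    print("knob",np.round(c,1),round(rad,1),"top z",np.round(np.median(t[:,2]),1),len(t),"ang",np.round(np.degrees(np.arctan2(c[1]-115.2,c[0]-579)),1),"R",np.hypot(c[1]-115.2,c[0]-579))
    return W,d
E
python3 - <<'E'
from h import *
W,d=knob();cv2.imwrite("pics/w9.png",d["pixels"])
print("hub",rect(W,(.579,.115),.035,.147,.158))
W,px=cloud("top");print("top hub",rect(W,(.579,.115),.035,.147,.158))
E
```

```text
t 45.0 tcp [578.4 115.  228.3] yaw x -31.97 tilt [-2.2e-03 -9.0e-04 -1.0e+00] F [ 0.7 -0.5  0.4] w 0.997 gf 0.0 j [ 27.  19.  -6.  -0. -64.  31.]
knob [634.9  80.1] 10.5 top z 179.7 756 ang -32.1 R 66.02420152117374
hub [ 579.8  114.4   34.    33.9  -31.1  153.7 2226. ]
top hub [587.8 105.9  27.4  12.8  54.1 151.1  43. ]
```

Emit:
servo_tool --pt "0.022 0 0" --pt "0.044 0 0" --pt "0.066 0 0" --pt "0.066 0 0.02" --pt "0.066 0 0.03" --spin '[0, 0, 0, 0, 0]' --grip '[0, 0, 0, 0, 0]'

```text
time_s: 45.57
tcp_pos: [0.6348, 0.0795, 0.1972]
ee_rot: [[0.847, -0.531, -0.003], [-0.531, -0.847, -0.0], [-0.002, 0.002, -1.0]]
wrist_force: [-0.8, 0.0, -1.1]
gripper_width: 1.002
gripper_force: 0.0
```

Emit:
servo_tool --pt "0 0 0.015" --pt "0 0 0.027" --pt "0 0 0.033" --pt "0 0 0.033" --pt "0 0 0.033" --spin '[0, 0, 0, 0, 0]' --grip '[0, 0, 0, 0, 1]'

```text
time_s: 45.98
tcp_pos: [0.6347, 0.0804, 0.1665]
ee_rot: [[0.849, -0.529, -0.001], [-0.529, -0.849, -0.001], [-0.0, 0.001, -1.0]]
wrist_force: [-0.5, 0.6, 0.9]
gripper_width: 0.975
gripper_force: 0.0
```

Emit:
servo_tool --pt "0 0 0" --pt "0 0 0" --pt "0 0 0" --pt "0 0 0" --pt "0 0 0" --spin '[0, 0, 0, 0, 0]' --grip '[1, 1, 1, 1, 1]'

```text
time_s: 46.4
tcp_pos: [0.635, 0.0803, 0.167]
ee_rot: [[0.848, -0.529, 0.001], [-0.529, -0.848, 0.0], [0.0, -0.001, -1.0]]
wrist_force: [-0.4, -1.0, 0.3]
gripper_width: 0.632
gripper_force: 0.0
```

Emit:
servo_tool --pt "0 0 0" --pt "0 0 0" --pt "0 0 0" --pt "0 0 0" --pt "0 0 0" --spin '[0, 0, 0, 0, 0]' --grip '[1, 1, 1, 1, 1]'

```text
time_s: 46.82
tcp_pos: [0.6349, 0.0802, 0.1665]
ee_rot: [[0.848, -0.53, -0.0], [-0.53, -0.848, -0.0], [-0.0, 0.0, -1.0]]
wrist_force: [0.2, -0.4, -0.5]
gripper_width: 0.248
gripper_force: 6.7
```

Emit:
servo_tool --pt "0 0 0" --pt "0 0 0" --pt "0 0 0" --pt "0 0 0" --pt "0 0 0" --spin '[0, 0, 0, 0, 0]' --grip '[1, 1, 1, 1, 1]'

```text
time_s: 47.23
tcp_pos: [0.6349, 0.0803, 0.1665]
ee_rot: [[0.848, -0.529, -0.0], [-0.529, -0.848, -0.0], [-0.0, 0.0, -1.0]]
wrist_force: [0.4, 0.3, 0.1]
gripper_width: 0.241
gripper_force: 30.0
```

```bash
cat > arc.py <<'E'
import numpy as np
def arc(a0,a1,step,R=65):
    a=list(np.arange(a0+step,a1+1e-6,step))
    if a1-(a[-1] if a else a0)>.1:a.append(a1)
    while len(a)%5:a.append(a[-1])
    c=a0
    for k in range(0,len(a),5):
        print([[round(R*(np.cos(np.radians(t))-np.cos(np.radians(c))))/1000,round(-R*(np.sin(np.radians(t))-np.sin(np.radians(c))))/1000,0] for t in a[k:k+5]],a[k+4]);c=a[k+4]
E
python3 - <<'E'
from h import *
s=state()
from arc import *
arc(0,30,6);arc(30,405,15)
E
```

```text
t 47.2 tcp [634.9  80.3 166.5] yaw x -31.97 tilt [-0. -0. -1.] F [0.4 0.3 0.1] w 0.241 gf 30.0 j [ 22.  27.  -4.   0. -59.  36.]
[[0.0, -0.007, 0], [-0.001, -0.014, 0], [-0.003, -0.02, 0], [-0.006, -0.026, 0], [-0.009, -0.032, 0]] 30.0
[[-0.01, -0.013, 0], [-0.024, -0.024, 0], [-0.039, -0.03, 0], [-0.056, -0.032, 0], [-0.073, -0.03, 0]] 105.0
[[-0.016, 0.006, 0], [-0.029, 0.017, 0], [-0.039, 0.03, 0], [-0.046, 0.046, 0], [-0.048, 0.063, 0]] 180.0
[[0.002, 0.017, 0], [0.009, 0.033, 0], [0.019, 0.046, 0], [0.032, 0.056, 0], [0.048, 0.063, 0]] 255.0
[[0.017, 0.002, 0], [0.034, 0.0, 0], [0.049, -0.006, 0], [0.063, -0.017, 0], [0.073, -0.03, 0]] 330.0
[[0.006, -0.016, 0], [0.009, -0.033, 0], [0.006, -0.049, 0], [0.0, -0.065, 0], [-0.01, -0.078, 0]] 405.0
```

Emit:
servo_tool --pt "0 -0.007 0" --pt "-0.001 -0.014 0" --pt "-0.003 -0.02 0" --pt "-0.006 -0.026 0" --pt "-0.009 -0.032 0" --spin '[0, 0, 0, 0, 0]' --grip '[1, 1, 1, 1, 1]'

```text
time_s: 47.65
tcp_pos: [0.6442, 0.1128, 0.1663]
ee_rot: [[0.848, -0.529, -0.001], [-0.529, -0.848, -0.001], [-0.0, 0.001, -1.0]]
wrist_force: [-2.8, -2.0, 0.1]
gripper_width: 0.246
gripper_force: 30.0
```

Emit:
servo_tool --pt "-0.01 -0.013 0" --pt "-0.024 -0.024 0" --pt "-0.039 -0.03 0" --pt "-0.056 -0.032 0" --pt "-0.073 -0.03 0" --spin '[0, 0, 0, 0, 0]' --grip '[1, 1, 1, 1, 1]'

```text
time_s: 48.07
tcp_pos: [0.5987, 0.1779, 0.1665]
ee_rot: [[0.849, -0.529, 0.002], [-0.529, -0.849, -0.0], [0.002, -0.001, -1.0]]
wrist_force: [-0.3, -4.6, -0.4]
gripper_width: 0.244
gripper_force: 30.0
```

Run:
```python
from h import *
s=state();p=np.array(s["tcp_pos"])[:2]*1000-[579.3,115];print("ang rel",np.degrees(np.arctan2(p[1],p[0]))+32,np.hypot(*p),s["moment"])
```

```text
t 48.1 tcp [598.7 177.9 166.5] yaw x -31.9 tilt [ 2.1e-03 -2.0e-04 -1.0e+00] F [-0.3 -4.6 -0.4] w 0.244 gf 30.0 j [ 31.  26.  -6.   0. -58.  27.]
ang rel 104.87780021013458 65.83372842377798 [-1.4635032  -0.12041337 -0.03053891]
```

Emit:
servo_tool --pt "-0.016 0.006 0" --pt "-0.029 0.017 0" --pt "-0.039 0.03 0" --pt "-0.046 0.046 0" --pt "-0.048 0.063 0" --spin '[0, 0, 0, 0, 0]' --grip '[1, 1, 1, 1, 1]'

```text
time_s: 48.48
tcp_pos: [0.5242, 0.1506, 0.1669]
ee_rot: [[0.849, -0.528, 0.004], [-0.528, -0.849, 0.003], [0.001, -0.005, -1.0]]
wrist_force: [2.7, -0.2, -3.5]
gripper_width: 0.245
gripper_force: 30.0
```

Emit:
servo_tool --pt "0.002 0.017 0" --pt "0.009 0.033 0" --pt "0.019 0.046 0" --pt "0.032 0.056 0" --pt "0.048 0.063 0" --spin '[0, 0, 0, 0, 0]' --grip '[1, 1, 1, 1, 1]'

```text
time_s: 48.9
tcp_pos: [0.5319, 0.0708, 0.1668]
ee_rot: [[0.849, -0.529, 0.003], [-0.529, -0.849, 0.003], [0.001, -0.004, -1.0]]
wrist_force: [2.3, 4.8, -4.5]
gripper_width: 0.239
gripper_force: 30.0
```

Emit:
servo_tool --pt "0.017 0.002 0" --pt "0.034 0 0" --pt "0.049 -0.006 0" --pt "0.063 -0.017 0" --pt "0.073 -0.03 0" --spin '[0, 0, 0, 0, 0]' --grip '[1, 1, 1, 1, 1]'

```text
time_s: 49.32
tcp_pos: [0.6098, 0.0579, 0.1662]
ee_rot: [[0.848, -0.53, -0.0], [-0.53, -0.848, 0.002], [-0.001, -0.002, -1.0]]
wrist_force: [-3.9, 6.9, 0.5]
gripper_width: 0.246
gripper_force: 30.0
```

Emit:
servo_tool --pt "0.006 -0.016 0" --pt "0.009 -0.033 0" --pt "0.006 -0.049 0" --pt "0 -0.065 0" --pt "-0.01 -0.078 0" --spin '[0, 0, 0, 0, 0]' --grip '[1, 1, 1, 1, 1]'

```text
time_s: 49.73
tcp_pos: [0.6428, 0.1293, 0.1665]
ee_rot: [[0.848, -0.529, 0.001], [-0.529, -0.848, -0.0], [0.001, -0.0, -1.0]]
wrist_force: [-1.3, -1.6, -0.2]
gripper_width: 0.244
gripper_force: 30.0
```

Run:
```python
from h import *
s=state();p=np.array(s["tcp_pos"])[:2]*1000-[579.3,115];print("ang rel",np.degrees(np.arctan2(p[1],p[0]))+32,np.hypot(*p))
for c in("top","scene"):
    W,px=cloud(c)
    try: print("well",rect(W,(.572,.006),.068,.088,.106))
    except Exception as e: print(e)
from arc import *
arc(405,705,15);arc(705,760,11)
```

```text
t 49.7 tcp [642.8 129.3 166.5] yaw x -31.96 tilt [ 1.2e-03 -3.0e-04 -1.0e+00] F [-1.3 -1.6 -0.2] w 0.244 gf 30.0 j [ 25.  28.  -1.   0. -60.  33.]
ang rel 44.6772098592663 65.09574572124855
well [578.2   8.4 121.5  71.   85.9 102.  923. ]
well [573.8   5.8 127.9  84.7  85.8 101.8 777. ]
[[-0.013, -0.01, 0], [-0.029, -0.017, 0], [-0.046, -0.019, 0], [-0.063, -0.017, 0], [-0.078, -0.01, 0]] 480.0
[[-0.013, 0.01, 0], [-0.024, 0.024, 0], [-0.03, 0.039, 0], [-0.033, 0.056, 0], [-0.03, 0.073, 0]] 555.0
[[0.006, 0.016, 0], [0.017, 0.029, 0], [0.03, 0.039, 0], [0.046, 0.046, 0], [0.063, 0.048, 0]] 630.0
[[0.017, -0.002, 0], [0.032, -0.009, 0], [0.046, -0.019, 0], [0.056, -0.033, 0], [0.063, -0.048, 0]] 705.0
[[0.002, -0.012, 0], [0.002, -0.025, 0], [-0.001, -0.037, 0], [-0.006, -0.048, 0], [-0.013, -0.059, 0]] 760.0
```

Emit:
servo_tool --pt "-0.013 -0.01 0" --pt "-0.029 -0.017 0" --pt "-0.046 -0.019 0" --pt "-0.063 -0.017 0" --pt "-0.078 -0.01 0" --spin '[0, 0, 0, 0, 0]' --grip '[1, 1, 1, 1, 1]'

```text
time_s: 50.25
tcp_pos: [0.5823, 0.1803, 0.1672]
ee_rot: [[0.849, -0.528, 0.006], [-0.528, -0.849, 0.005], [0.003, -0.007, -1.0]]
wrist_force: [2.7, 1.8, -2.2]
gripper_width: 0.244
gripper_force: 30.0
```

Emit:
servo_tool --pt "-0.013 0.01 0" --pt "-0.024 0.024 0" --pt "-0.03 0.039 0" --pt "-0.033 0.056 0" --pt "-0.03 0.073 0" --spin '[0, 0, 0, 0, 0]' --grip '[1, 1, 1, 1, 1]'

```text
time_s: 50.67
tcp_pos: [0.5162, 0.1323, 0.167]
ee_rot: [[0.849, -0.528, 0.002], [-0.528, -0.849, 0.003], [0.001, -0.003, -1.0]]
wrist_force: [3.2, 0.8, -2.8]
gripper_width: 0.245
gripper_force: 30.0
```

Emit:
servo_tool --pt "0.006 0.016 0" --pt "0.017 0.029 0" --pt "0.03 0.039 0" --pt "0.046 0.046 0" --pt "0.063 0.048 0" --spin '[0, 0, 0, 0, 0]' --grip '[1, 1, 1, 1, 1]'

```text
time_s: 51.08
tcp_pos: [0.5477, 0.058, 0.1669]
ee_rot: [[0.848, -0.53, 0.008], [-0.53, -0.848, 0.006], [0.003, -0.009, -1.0]]
wrist_force: [5.2, 13.7, -6.7]
gripper_width: 0.245
gripper_force: 30.0
```

Emit:
servo_tool --pt "0.017 -0.002 0" --pt "0.032 -0.009 0" --pt "0.046 -0.019 0" --pt "0.056 -0.033 0" --pt "0.063 -0.048 0" --spin '[0, 0, 0, 0, 0]' --grip '[1, 1, 1, 1, 1]'

```text
time_s: 51.5
tcp_pos: [0.6222, 0.0656, 0.1656]
ee_rot: [[0.847, -0.531, -0.006], [-0.531, -0.847, 0.003], [-0.007, 0.001, -1.0]]
wrist_force: [-11.2, 10.6, 3.0]
gripper_width: 0.241
gripper_force: 30.0
```

Emit:
servo_tool --pt "0.002 -0.012 0" --pt "0.002 -0.025 0" --pt "-0.001 -0.037 0" --pt "-0.006 -0.048 0" --pt "-0.013 -0.059 0" --spin '[0, 0, 0, 0, 0]' --grip '[1, 1, 1, 1, 1]'

```text
time_s: 51.92
tcp_pos: [0.6442, 0.1208, 0.1664]
ee_rot: [[0.848, -0.531, -0.001], [-0.531, -0.848, -0.001], [-0.0, 0.001, -1.0]]
wrist_force: [-2.3, -1.9, -0.7]
gripper_width: 0.246
gripper_force: 30.0
```

Emit:
servo_tool --pt "0 0 0" --pt "0 0 0" --pt "0 0 0" --pt "0 0 0" --pt "0 0 0" --spin '[0, 0, 0, 0, 0]' --grip '[1, 1, 1, 1, 1]'

```text
time_s: 52.33
tcp_pos: [0.6441, 0.1212, 0.1665]
ee_rot: [[0.848, -0.53, 0.0], [-0.53, -0.848, 0.0], [-0.0, -0.0, -1.0]]
wrist_force: [-2.5, -0.3, -1.1]
gripper_width: 0.246
gripper_force: 30.0
```

Run:
```python
from h import *
s=state();p=np.array(s["tcp_pos"])[:2]*1000-[579.3,115];print("ang rel",np.degrees(np.arctan2(p[1],p[0]))+32,np.hypot(*p))
a=np.radians(86.7);u=np.array([np.cos(a),np.sin(a)]);v=np.array([-u[1],u[0]])
for c in("top","scene"):
    W,px=cloud(c); D=W[...,:2]-[.5725,.0055];X=D@u;Y=D@v
    m=(abs(X)<.035)&(abs(Y)<.025)&(W[...,2]>.09)&(W[...,2]<.13);z=W[m][:,2];print(c,"cover",len(z),np.round(np.percentile(z,[10,50,90])*1000,1))
    m=(abs(X)>.045)&(abs(X)<.066)&(abs(Y)>.034)&(abs(Y)<.042)&(W[...,2]>.1)&(W[...,2]<.12);z=W[m][:,2];print("posts",len(z),np.round(np.percentile(z,[10,50,90])*1000,1))
```

```text
t 52.3 tcp [644.1 121.2 166.5] yaw x -32.0 tilt [ 1.e-04  2.e-04 -1.e+00] F [-2.5 -0.3 -1.1] w 0.246 gf 30.0 j [ 25.  28.  -1.  -0. -60.  33.]
ang rel 37.47013997509471 65.13260246948268
top cover 470 [107.4 110.1 113. ]
posts 61 [103.  106.9 110.6]
scene cover 282 [108.8 110.2 111.6]
posts 63 [101.8 106.2 110.1]
```

Cover top is at 110.1 mm, flush. I'm releasing the knob and moving over the hub.

Run:
```python
from plan import *
json.dump(dict(p=[644.1,121.2,167],a=-32),open("cmd.json","w"))
plan([(644.1,121.2,167,-32,.55,0,4),(644.1,121.2,230,-32,.55,25)])
plan([(579.2,115,230,5.5,0,25,2)])
```

```text
[[0.0,0.0,0.0],[0.0,0.0,0.0],[0.0,0.0,0.0],[0.0,0.0,0.0],[0.0,0.0,0.0]] [-0.0, 0, 0, 0, 0] [0.55, 0.55, 0.55, 0.55, 0.55]
[[0.0,0.0,-0.021],[0.0,0.0,-0.042],[0.0,0.0,-0.063],[0.0,0.0,-0.063],[0.0,0.0,-0.063]] [-0.0, -0.0, -0.0, -0.0, -0.0] [0.55, 0.55, 0.55, 0.55, 0.55]
end [644.1 121.2 230. ] -32.0
[[-0.009,0.007,0.0],[-0.017,0.013,0.0],[-0.026,0.02,0.0],[-0.035,0.026,0.0],[-0.043,0.033,0.0]] [-6.2, -12.5, -18.8, -25.0, -31.2] [0, 0, 0, 0, 0]
[[-0.0109,0.0012,0.0],[-0.0109,0.0012,0.0],[-0.0109,0.0012,0.0],[-0.0109,0.0012,0.0],[-0.0109,0.0012,0.0]] [-6.3, -6.3, -6.3, -6.3, -6.3] [0, 0, 0, 0, 0]
end [579.2 115.  230. ] 5.5
```

Emit:
servo_tool --pt "0 0 0" --pt "0 0 0" --pt "0 0 0" --pt "0 0 0" --pt "0 0 0" --spin '[0, 0, 0, 0, 0]' --grip '[0.55, 0.55, 0.55, 0.55, 0.55]'

```text
time_s: 52.85
tcp_pos: [0.6445, 0.1217, 0.1668]
ee_rot: [[0.848, -0.529, 0.001], [-0.529, -0.848, 0.0], [0.001, -0.001, -1.0]]
wrist_force: [-0.7, 0.5, -0.1]
gripper_width: 0.435
gripper_force: 0.0
```

Emit:
servo_tool --pt "0 0 -0.021" --pt "0 0 -0.042" --pt "0 0 -0.063" --pt "0 0 -0.063" --pt "0 0 -0.063" --spin '[0, 0, 0, 0, 0]' --grip '[0.55, 0.55, 0.55, 0.55, 0.55]'

```text
time_s: 53.27
tcp_pos: [0.6448, 0.1219, 0.2312]
ee_rot: [[0.848, -0.529, 0.003], [-0.529, -0.848, 0.002], [0.002, -0.003, -1.0]]
wrist_force: [-0.2, -0.9, -0.5]
gripper_width: 0.449
gripper_force: 0.0
```

Emit:
servo_tool --pt "-0.009 0.007 0" --pt "-0.017 0.013 0" --pt "-0.026 0.02 0" --pt "-0.035 0.026 0" --pt "-0.043 0.033 0" --spin '[-6.2, -12.5, -18.8, -25.0, -31.2]' --grip '[0, 0, 0, 0, 0]'

```text
time_s: 53.68
tcp_pos: [0.589, 0.1162, 0.2279]
ee_rot: [[1.0, -0.008, -0.003], [-0.008, -1.0, -0.001], [-0.003, 0.001, -1.0]]
wrist_force: [-0.9, 0.8, -0.9]
gripper_width: 0.742
gripper_force: 0.0
```

Emit:
servo_tool --pt "-0.0109 0.0012 0" --pt "-0.0109 0.0012 0" --pt "-0.0109 0.0012 0" --pt "-0.0109 0.0012 0" --pt "-0.0109 0.0012 0" --spin '[-6.3, -6.3, -6.3, -6.3, -6.3]' --grip '[0, 0, 0, 0, 0]'

```text
time_s: 54.1
tcp_pos: [0.5798, 0.1154, 0.229]
ee_rot: [[0.996, 0.095, -0.0], [0.095, -0.996, -0.0], [-0.0, 0.0, -1.0]]
wrist_force: [-0.5, 0.7, -0.1]
gripper_width: 0.989
gripper_force: 0.0
```

Run:
```python
from h import *
W,d=knob();cv2.imwrite("pics/w10.png",d["pixels"])
print("hub",rect(W,(.579,.115),.035,.147,.158))
```

```text
t 54.1 tcp [579.8 115.4 229. ] yaw x 5.43 tilt [-4.e-04 -2.e-04 -1.e+00] F [-0.5  0.7 -0.1] w 0.989 gf 0.0 j [ 27.  20.  -6.  -0. -64.  68.]
knob [644.  120.7] 10.6 top z 179.7 803 ang 4.8 R 65.18866611588064
hub [ 579.2  115.6   34.2   33.8  -84.8  153.7 2193. ]
```

Run:
```python
from plan import *
x,y,a=579.2,115,5.2
plan([(x,y,175,a,0,22),(x,y,156,a,0,8,2)])
plan([(x,y,156,a,1,0,13)])
plan([(x,y,205,a,1,8),(x,y,235,a,1,20,1)])
plan([(384,324,230,9,1,33),(384,324,60,9,1,33),(384,324,44,9,1,8,3)])
plan([(384,324,37,9,1,1.5)])
```

```text
[[0.0,0.0,0.018],[0.0,0.0,0.037],[0.0,0.0,0.055],[0.0,0.0,0.061],[0.0,0.0,0.068]] [0.1, 0.2, 0.3, 0.3, 0.3] [0, 0, 0, 0, 0]
[[0.0,0.0,0.006],[0.0,0.0,0.006],[0.0,0.0,0.006],[0.0,0.0,0.006],[0.0,0.0,0.006]] [-0.0, -0.0, -0.0, -0.0, -0.0] [0, 0, 0, 0, 0]
end [579.2 115.  156. ] 5.2
[[0.0,0.0,0.0],[0.0,0.0,0.0],[0.0,0.0,0.0],[0.0,0.0,0.0],[0.0,0.0,0.0]] [-0.0, -0.0, -0.0, -0.0, -0.0] [1, 1, 1, 1, 1]
[[0.0,0.0,0.0],[0.0,0.0,0.0],[0.0,0.0,0.0],[0.0,0.0,0.0],[0.0,0.0,0.0]] [-0.0, -0.0, -0.0, -0.0, -0.0] [1, 1, 1, 1, 1]
[[0.0,0.0,0.0],[0.0,0.0,0.0],[0.0,0.0,0.0],[0.0,0.0,0.0],[0.0,0.0,0.0]] [-0.0, -0.0, -0.0, -0.0, -0.0] [1, 1, 1, 1, 1]
end [579.2 115.  156. ] 5.2
[[0.0,0.0,-0.007],[0.0,0.0,-0.014],[0.0,0.0,-0.021],[0.0,0.0,-0.028],[0.0,0.0,-0.035]] [-0.0, -0.0, -0.0, -0.0, -0.0] [1, 1, 1, 1, 1]
[[0.0,0.0,-0.007],[0.0,0.0,-0.014],[0.0,0.0,-0.029],[0.0,0.0,-0.044],[0.0,0.0,-0.044]] [-0.0, -0.0, -0.0, -0.0, -0.0] [1, 1, 1, 1, 1]
end [579.2 115.  235. ] 5.2
[[-0.019,-0.025,0.001],[-0.039,-0.05,0.001],[-0.058,-0.075,0.002],[-0.078,-0.1,0.002],[-0.097,-0.125,0.003]] [-0.4, -0.8, -1.3, -1.7, -2.1] [1, 1, 1, 1, 1]
[[-0.019,-0.026,0.0],[-0.038,-0.052,0.001],[-0.056,-0.078,0.001],[-0.075,-0.104,0.002],[-0.075,-0.104,0.03]] [-0.4, -0.9, -1.3, -1.7, -1.7] [1, 1, 1, 1, 1]
[[0.0,0.0,0.029],[0.0,0.0,0.057],[0.0,0.0,0.085],[0.0,0.0,0.114],[0.0,0.0,0.142]] [-0.0, -0.0, -0.0, -0.0, -0.0] [1, 1, 1, 1, 1]
[[0.0,0.0,0.008],[0.0003,0.0003,0.016],[0.0003,0.0003,0.016],[0.0003,0.0003,0.016],[0.0003,0.0003,0.016]] [-0.0, -0.0, -0.0, -0.0, -0.0] [1, 1, 1, 1, 1]
end [384. 324.  44.] 9.0
[[0.0,0.0,0.001],[0.0,0.0,0.003],[0.0,0.0,0.004],[0.0,0.0,0.006],[0.0,0.0,0.007]] [-0.0, -0.0, -0.0, -0.0, -0.0] [1, 1, 1, 1, 1]
end [384. 324.  37.] 9.0
```

Emit:
servo_tool --pt "0 0 0.018" --pt "0 0 0.037" --pt "0 0 0.055" --pt "0 0 0.061" --pt "0 0 0.068" --spin '[0.1, 0.2, 0.3, 0.3, 0.3]' --grip '[0, 0, 0, 0, 0]'

```text
time_s: 54.57
tcp_pos: [0.5795, 0.1152, 0.1607]
ee_rot: [[0.996, 0.091, -0.001], [0.091, -0.996, -0.001], [-0.001, 0.001, -1.0]]
wrist_force: [0.4, -0.6, 1.1]
gripper_width: 1.002
gripper_force: 0.0
```

Emit:
servo_tool --pt "0 0 0.006" --pt "0 0 0.006" --pt "0 0 0.006" --pt "0 0 0.006" --pt "0 0 0.006" --spin '[0, 0, 0, 0, 0]' --grip '[0, 0, 0, 0, 1]'

```text
time_s: 54.98
tcp_pos: [0.5798, 0.1155, 0.1565]
ee_rot: [[0.996, 0.091, 0.002], [0.091, -0.996, 0.001], [0.002, -0.0, -1.0]]
wrist_force: [0.1, 0.0, -0.1]
gripper_width: 0.97
gripper_force: 0.0
```

Emit:
servo_tool --pt "0 0 0" --pt "0 0 0" --pt "0 0 0" --pt "0 0 0" --pt "0 0 0" --spin '[0, 0, 0, 0, 0]' --grip '[1, 1, 1, 1, 1]'

```text
time_s: 55.4
tcp_pos: [0.5793, 0.1153, 0.1556]
ee_rot: [[0.996, 0.091, 0.0], [0.091, -0.996, 0.0], [0.0, -0.0, -1.0]]
wrist_force: [0.6, -0.6, -0.8]
gripper_width: 0.63
gripper_force: 0.0
```

Emit:
servo_tool --pt "0 0 0" --pt "0 0 0" --pt "0 0 0" --pt "0 0 0" --pt "0 0 0" --spin '[0, 0, 0, 0, 0]' --grip '[1, 1, 1, 1, 1]'

```text
time_s: 55.82
tcp_pos: [0.5793, 0.1158, 0.1556]
ee_rot: [[0.996, 0.091, 0.0], [0.091, -0.996, 0.001], [0.0, -0.001, -1.0]]
wrist_force: [0.8, 2.0, 0.5]
gripper_width: 0.386
gripper_force: 30.0
```

Emit:
servo_tool --pt "0 0 0" --pt "0 0 0" --pt "0 0 0" --pt "0 0 0" --pt "0 0 0" --spin '[0, 0, 0, 0, 0]' --grip '[1, 1, 1, 1, 1]'

```text
time_s: 56.23
tcp_pos: [0.5793, 0.1157, 0.1555]
ee_rot: [[0.996, 0.091, 0.0], [0.091, -0.996, 0.001], [0.0, -0.001, -1.0]]
wrist_force: [-0.7, 4.2, 0.2]
gripper_width: 0.387
gripper_force: 30.0
```

Emit:
servo_tool --pt "0 0 -0.007" --pt "0 0 -0.014" --pt "0 0 -0.021" --pt "0 0 -0.028" --pt "0 0 -0.035" --spin '[0, 0, 0, 0, 0]' --grip '[1, 1, 1, 1, 1]'

```text
time_s: 56.65
tcp_pos: [0.579, 0.1143, 0.1916]
ee_rot: [[0.996, 0.091, -0.001], [0.091, -0.996, -0.002], [-0.001, 0.002, -1.0]]
wrist_force: [-0.2, -0.2, -2.6]
gripper_width: 0.391
gripper_force: 30.0
```

Emit:
servo_tool --pt "0 0 -0.007" --pt "0 0 -0.014" --pt "0 0 -0.029" --pt "0 0 -0.044" --pt "0 0 -0.044" --spin '[0, 0, 0, 0, 0]' --grip '[1, 1, 1, 1, 1]'

```text
time_s: 57.07
tcp_pos: [0.581, 0.1154, 0.2386]
ee_rot: [[0.996, 0.092, 0.007], [0.092, -0.996, 0.001], [0.007, -0.001, -1.0]]
wrist_force: [0.1, -0.3, -1.5]
gripper_width: 0.383
gripper_force: 30.0
```

Crank is off and held, clear of the square. Carrying it to the tray.

Emit:
servo_tool --pt "-0.019 -0.025 0.001" --pt "-0.039 -0.05 0.001" --pt "-0.058 -0.075 0.002" --pt "-0.078 -0.1 0.002" --pt "-0.097 -0.125 0.003" --spin '[-0.4, -0.8, -1.3, -1.7, -2.1]' --grip '[1, 1, 1, 1, 1]'

```text
time_s: 57.48
tcp_pos: [0.4699, 0.2313, 0.2312]
ee_rot: [[0.992, 0.127, -0.001], [0.127, -0.992, -0.0], [-0.001, 0.0, -1.0]]
wrist_force: [-0.3, 0.5, -2.5]
gripper_width: 0.39
gripper_force: 30.0
```

Emit:
servo_tool --pt "-0.019 -0.026 0" --pt "-0.038 -0.052 0.001" --pt "-0.056 -0.078 0.001" --pt "-0.075 -0.104 0.002" --pt "-0.075 -0.104 0.03" --spin '[-0.4, -0.9, -1.3, -1.7, -1.7]' --grip '[1, 1, 1, 1, 1]'

```text
time_s: 57.9
tcp_pos: [0.3835, 0.3303, 0.2062]
ee_rot: [[0.986, 0.164, 0.008], [0.163, -0.986, 0.011], [0.01, -0.009, -1.0]]
wrist_force: [0.4, 1.6, -3.0]
gripper_width: 0.387
gripper_force: 30.0
```

Emit:
servo_tool --pt "0 0 0.029" --pt "0 0 0.057" --pt "0 0 0.085" --pt "0 0 0.114" --pt "0 0 0.14" --spin '[0, 0, 0, 0, 0]' --grip '[1, 1, 1, 1, 1]'

```text
time_s: 58.32
tcp_pos: [0.3833, 0.3239, 0.06]
ee_rot: [[0.988, 0.157, -0.001], [0.157, -0.988, -0.001], [-0.001, 0.001, -1.0]]
wrist_force: [0.4, -0.1, -2.1]
gripper_width: 0.388
gripper_force: 30.0
```

Emit:
servo_tool --pt "0 0 0.006" --pt "0.0003 0.0003 0.014" --pt "0.0003 0.0003 0.018" --pt "0.0003 0.0003 0.018" --pt "0.0003 0.0003 0.018" --spin '[0, 0, 0, 0, 0]' --grip '[1, 1, 1, 1, 1]'

```text
time_s: 58.73
tcp_pos: [0.3846, 0.325, 0.0446]
ee_rot: [[0.988, 0.157, 0.001], [0.157, -0.988, 0.002], [0.002, -0.002, -1.0]]
wrist_force: [-0.2, -0.5, -1.8]
gripper_width: 0.386
gripper_force: 30.0
```

Run:
```python
from h import *
s=state()
d=capture("wrist");W=wcloud(d,s["tcp_pos"],s["ee_rot"]);cv2.imwrite("pics/w11.png",d["pixels"])
```

```text
t 58.7 tcp [384.6 325.   44.6] yaw x 9.04 tilt [ 0.0014  0.0019 -1.    ] F [-0.2 -0.5 -1.8] w 0.386 gf 30.0 j [ 59.  25. -31.   0. -34.  40.]
```

View pics/w11.png

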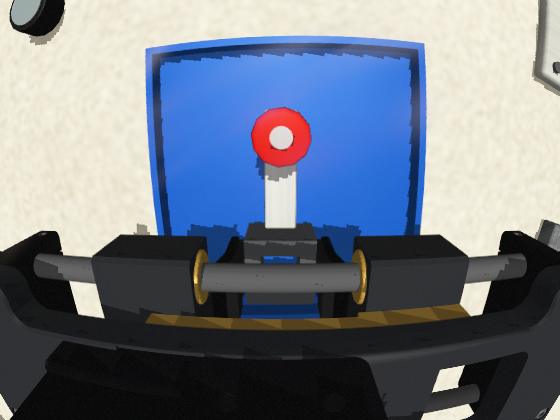

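The crank, knob at (281,137), hangs inside the blue tray. Lowering and releasing.

Emit:
servo_tool --pt "0 0 0.001" --pt "0 0 0.003" --pt "0 0 0.004" --pt "0 0 0.006" --pt "0 0 0.007" --spin '[0, 0, 0, 0, 0]' --grip '[1, 1, 1, 1, 1]'

```text
time_s: 59.2
tcp_pos: [0.384, 0.3242, 0.0364]
ee_rot: [[0.988, 0.157, -0.0], [0.157, -0.988, -0.0], [-0.0, 0.0, -1.0]]
wrist_force: [-0.1, 0.7, -2.7]
gripper_width: 0.392
gripper_force: 30.0
```

Emit:
servo_tool --pt "0 0 0" --pt "0 0 0" --pt "0 0 0" --pt "0 0 0" --pt "0 0 0" --spin '[0, 0, 0, 0, 0]' --grip '[1, 0, 0, 0, 0]'

```text
time_s: 59.62
tcp_pos: [0.3842, 0.3246, 0.0369]
ee_rot: [[0.988, 0.157, 0.001], [0.157, -0.988, 0.001], [0.001, -0.001, -1.0]]
wrist_force: [0.3, 0.2, -0.3]
gripper_width: 0.606
gripper_force: 0.0
```

Emit:
servo_tool --pt "0 0 0" --pt "0 0 -0.01" --pt "0 0 -0.03" --pt "0 0 -0.06" --pt "0 0 -0.09" --spin '[0, 0, 0, 0, 0]' --grip '[0, 0, 0, 0, 0]'

```text
time_s: 60.03
tcp_pos: [0.3837, 0.3237, 0.1278]
ee_rot: [[0.988, 0.157, -0.001], [0.157, -0.988, -0.002], [-0.001, 0.001, -1.0]]
wrist_force: [0.1, 1.0, 0.1]
gripper_width: 0.955
gripper_force: 0.0
```

Emit:
servo_tool --pt "-0.005 0 -0.03" --pt "-0.01 0 -0.06" --pt "-0.01 0 -0.09" --pt "-0.01 0 -0.12" --pt "-0.01 0 -0.12" --spin '[0, 0, 0, 0, 0]' --grip '[0, 0, 0, 0, 0]'

```text
time_s: 60.45
tcp_pos: [0.3763, 0.325, 0.2542]
ee_rot: [[0.987, 0.158, 0.01], [0.158, -0.987, 0.011], [0.011, -0.009, -1.0]]
wrist_force: [0.8, 1.3, 0.5]
gripper_width: 1.003
gripper_force: 0.0
```

Emit:
servo_tool --pt "0 0 0" --pt "0 0 0" --pt "0 0 0" --pt "0 0 0" --pt "0 0 0" --spin '[0, 0, 0, 0, 0]' --grip '[0, 0, 0, 0, 0]'

```text
time_s: 60.87
tcp_pos: [0.3739, 0.3223, 0.2455]
ee_rot: [[0.988, 0.157, -0.001], [0.157, -0.988, -0.002], [-0.002, 0.002, -1.0]]
wrist_force: [0.3, -0.0, 0.2]
gripper_width: 0.999
gripper_force: 0.0
```

Run:
```python
from h import *
s=state();d=capture("wrist");W=wcloud(d,s["tcp_pos"],s["ee_rot"])
for n,c,r,a,b in(("knob",(.448,.333),.03,.045,.07),("hub",(.385,.324),.035,.024,.04)):
    try: print(n,rect(W,c,r,a,b))
    except Exception as e: print(n,e)
a=np.radians(86.7);u=np.array([np.cos(a),np.sin(a)]);v=np.array([-u[1],u[0]])
for c in("top","scene"):
    W,px=cloud(c); D=W[...,:2]-[.5725,.0055];X=D@u;Y=D@v
    m=(abs(X)<.035)&(abs(Y)<.025)&(W[...,2]>.09)&(W[...,2]<.13);z=W[m][:,2];print(c,"cover",len(z),np.round(np.median(z)*1000,1))
    cv2.imwrite(f"pics/{c}9.png",px)
    for n in("jar","brush","dish","tape","eraser"): 
        r=spot_in(n,c)[:1]; print(n,[np.round(q["point"],3).tolist() for q in r],end=" ")
cv2.imwrite("pics/end.png",cv2.resize(cv2.imread("pics/scene9.png")[110:300,130:450],None,fx=2,fy=2))
```

```text
t 60.9 tcp [373.9 322.3 245.5] yaw x 9.02 tilt [-0.0013 -0.002  -1.    ] F [ 0.3 -0.   0.2] w 0.999 gf 0.0 j [ 60.   9. -18.  -0. -63.  39.]
knob [447.7 332.7  20.1  19.8   8.9  59.8 351. ]
hub [383.5 323.6  34.2  33.2   8.7  33.8 723. ]
top cover 472 110.3
jar [[0.735, -0.111, 0.075]] brush [[0.407, 0.076, 0.018]] dish [[0.765, 0.128, 0.014]] tape [[0.508, -0.519, 0.018]] eraser [[0.724, 0.246, 0.014]] scene cover 283 110.2
jar [[0.753, -0.125, 0.049]] brush [[0.407, 0.066, 0.019]] dish [[0.745, 0.129, 0.012]] tape [[0.514, -0.522, 0.017]] eraser [[0.576, 0.002, 0.11]]
```

View pics/end.png

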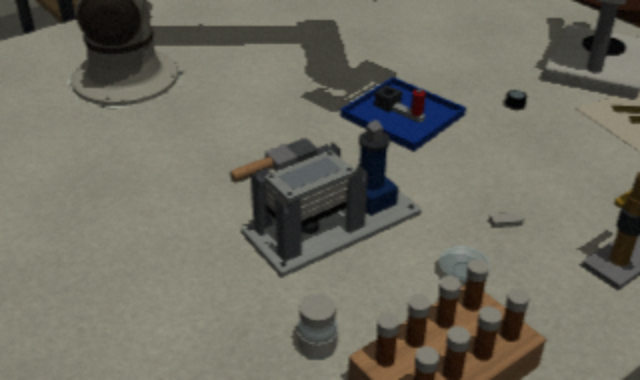

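The scene view shows the cover flush in the posts at (312,172) and the crank, knob up, in the tray at (400,103). The bystanders are where they were.

```bash
python3 -c "
from station import *
print(finish_job())"
```

```text
the job is handed in; nothing more can be done
None
```

The job is handed in, with no verdict returned: all five plates are stacked in order, the cover measures 110.2–110.3 mm against the 110 mm post tops, the crank lies knob up in its tray, and the bystanders look unmoved in the final view.

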